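# Photograph a batch of modules under the bench microscope and box them

### The job

Stand every repaired module (the green, yellow, dark blue and white ones; two or three are there) upright in a pocket of the grey carrier, slide the loaded carrier by its orange handle between the guide rails and under the microscope until it is fully home against the orange stop, and press the red shutter button all the way down to take the picture. Then draw the carrier, modules still in it, back out until it is wholly clear of the rails, and only then pack all the modules upright side by side in the cardboard shipping box, leaving the carrier out on the table. Do not knock the microscope, and leave the phone, tools, bottle, tape and pen where they are.

Things in the scene. Friction and masses are not known exactly. Their poses are not given: they have to be found in the camera images.
- module1_mid (a point): Module 1, a green power module with silver fins on its sides: upright block 44 x 44 x 70 mm high, 0.14 kg. Its listed point is at its centre, half-way up, z up along its height. Starts standing upright on the table; may be absent (None).
- module2_mid (a point): Module 2, a yellow transformer with a copper band: upright block 46 x 46 x 68 mm high, 0.14 kg. Its listed point is at its centre, half-way up, z up along its height. Starts standing upright on the table; may be absent (None).
- module3_mid (a point): Module 3, a dark blue capacitor can, an upright cylinder of diameter 46 mm, 74 mm high, 0.14 kg. Its listed point is at its centre, half-way up, z up along its height. Starts standing upright on the table; may be absent (None).
- module4_mid (a point): Module 4, a white relay: upright block 42 x 42 x 66 mm high, 0.14 kg. Its listed point is at its centre, half-way up, z up along its height. Starts standing upright on the table; may be absent (None).
- carrier_mid (a point): Loose dark grey carrier (0.35 kg) that slides on the table. Pocket part 62 mm wide (x), 178 mm long (y -89 to +89 mm). Point: its centre, on the pocket floors, 6 mm above the underside. y points towards the handle. Three pockets at y = -58, 0, +58 mm, each 54 x 54 mm inside, walls up to 20 mm above the underside.
- carrier_handle (a point): The carrier's handle: orange upright square post 22 x 22 mm, from 6 to 82 mm above the table, 185 mm in +y of the carrier's centre on a tail 40 mm wide and 6 mm thick that ends at 207 mm. Point: on the post's axis, 55 mm above the table; axes as the carrier's.
- spot (a point): Inspection spot on the table below the microscope, fixed, z up. Aluminium guide rails 22 mm high run along its y, inner faces at x = -35 and +35 mm, from y = -101 to +64 mm, then flare out to y = +100 mm. The carrier enters from the +y side, pockets first, its y along this y; against the stop its centre is within 2 mm of this spot in y.
- stop (a point): Orange stop bar, 22 mm high, across the far (-y) end of the rails. Point: middle of the face that the carrier meets, 91 mm in -y of the inspection spot, 11 mm above the table; axes as the spot's.
- ring (a point): Microscope over the spot. Point: centre of the underside of its black ring light (84 mm in diameter), 95 mm above the table straight above the spot; the body above is 86 mm across and 0.43 m high; its arm and pillar stand on the spot's -y side.
- shutter_top (a point): Centre of the top of the red shutter button, 36 mm in diameter, on a small black housing that stands fixed on the table; it is pressed straight down.
- shutter (a joint): Travel of the shutter button, 0 released to 0.006 m fully down (5 N fully down); it springs back.
- crate_in (a point): Open cardboard shipping box, fixed to the table. The listed point is the centre of its inner floor, 4 mm above the table. Inside it is 160 mm long (its x axis) and 56 mm wide (its y axis), walls 4 mm thick, rim 26 mm above the table: room for three modules side by side in a row along x.
- phone: Bystander: black phone lying flat, 72 x 148 x 9 mm.
- driver: Bystander: screwdriver with a red handle, 160 mm long, lying.
- spudger: Bystander: purple plastic prying tool, 140 mm long, lying.
- flux: Bystander: small turquoise bottle, 36 mm in diameter, 70 mm tall, standing; origin under its centre.
- tape: Bystander: orange roll of tape, 64 mm in diameter, 20 mm high, lying flat.
- pen: Bystander: green pen, about 140 mm long, lying.

How it is judged:
On the way, in this order (a step that is already met when the one before it is completed fails the run):
1. all modules stand upright in carrier pockets (x of module1_mid in the frame of carrier_mid between -0.012 and 0.012 m and z of module1_mid in the frame of carrier_mid between 0.029 and 0.041 m and angle between each of module1_mid, module2_mid, module3_mid, module4_mid's own z axis and vertical below 0.15 rad and (y of module1_mid in the frame of carrier_mid between -0.072 and -0.044 m or y of module1_mid in the frame of carrier_mid between -0.014 and 0.014 m or y of module1_mid in the frame of carrier_mid between 0.044 and 0.072 m) and x of module2_mid in the frame of carrier_mid between -0.012 and 0.012 m and z of module2_mid in the frame of carrier_mid between 0.028 and 0.04 m and (y of module2_mid in the frame of carrier_mid between -0.072 and -0.044 m or y of module2_mid in the frame of carrier_mid between -0.014 and 0.014 m or y of module2_mid in the frame of carrier_mid between 0.044 and 0.072 m) and x of module3_mid in the frame of carrier_mid between -0.012 and 0.012 m and z of module3_mid in the frame of carrier_mid between 0.031 and 0.043 m and (y of module3_mid in the frame of carrier_mid between -0.072 and -0.044 m or y of module3_mid in the frame of carrier_mid between -0.014 and 0.014 m or y of module3_mid in the frame of carrier_mid between 0.044 and 0.072 m) and x of module4_mid in the frame of carrier_mid between -0.012 and 0.012 m and z of module4_mid in the frame of carrier_mid between 0.027 and 0.039 m and (y of module4_mid in the frame of carrier_mid between -0.072 and -0.044 m or y of module4_mid in the frame of carrier_mid between -0.014 and 0.014 m or y of module4_mid in the frame of carrier_mid between 0.044 and 0.072 m)), for 0.2 s.
2. the loaded carrier is fully home under the microscope (all of step 1 and horizontal distance between carrier_mid and spot below 0.01 m and angle between the y axis of carrier_mid and the y axis of spot, either way round below 0.1 rad and height (world z) of carrier_mid below 0.012 m), for 0.2 s.
3. the shutter button is pressed all the way while the loaded carrier is home (all of step 2 and value of joint shutter above 0.0045 m), for 0.05 s.
4. the carrier is drawn back out clear of the rails with the modules still in it (all of step 1 and y of carrier_mid in the frame of spot above 0.185 m and angle between carrier_mid's own z axis and vertical below 0.08 rad and height (world z) of carrier_mid below 0.012 m), for 0.2 s.
At the end, for the whole second after the job is handed in: Every module present stands upright (within 0.15 rad) on the floor of the shipping box (height within 6 mm); the carrier lies flat on the table, its centre at least 185 mm from the inspection spot along the rails, so clear of them; the button is released (x of module1_mid in the frame of crate_in between -0.067 and 0.067 m and y of module1_mid in the frame of crate_in between -0.015 and 0.015 m and z of module1_mid in the frame of crate_in between 0.029 and 0.041 m and angle between each of module1_mid, module2_mid, module3_mid, module4_mid's own z axis and vertical below 0.15 rad and x of module2_mid in the frame of crate_in between -0.067 and 0.067 m and y of module2_mid in the frame of crate_in between -0.015 and 0.015 m and z of module2_mid in the frame of crate_in between 0.028 and 0.04 m and x of module3_mid in the frame of crate_in between -0.067 and 0.067 m and y of module3_mid in the frame of crate_in between -0.015 and 0.015 m and z of module3_mid in the frame of crate_in between 0.031 and 0.043 m and x of module4_mid in the frame of crate_in between -0.067 and 0.067 m and y of module4_mid in the frame of crate_in between -0.015 and 0.015 m and z of module4_mid in the frame of crate_in between 0.027 and 0.039 m and y of carrier_mid in the frame of spot above 0.185 m and angle between carrier_mid's own z axis and vertical below 0.08 rad and height (world z) of carrier_mid below 0.012 m and value of joint shutter below 0.002 m); the robot touches nothing.
It fails at once if the microscope is struck (over 8 N) (contact force between scope and anything else above 8 N).
It fails at once if a bystander (phone, screwdriver, prying tool, bottle, tape, pen) is moved more than 5 cm (distance of any of phone, driver, spudger, flux, tape, pen from where it was at the start of the episode above 0.05 m).
Of module1, module2, module3, module4 only 2 to 3 are there at a start; the rules pass over those that are not, and their reading is None.
At some moment in a run one of module1, module2, module3, module4, carrier may be knocked a few centimetres aside while the robot is not near it.
It also fails if it takes over 210 s, if anything falls off the work surface, if the arm or the gripper's body presses on something with over 40 N, if the wrist force passes 120 N, or if a joint passes its speed limit or range.

### The arm

A 7-joint arm with a two-finger parallel gripper is mounted at the origin on the work surface. World frame = base frame: x ahead of the robot, y to its left, z up, the work surface at z = 0. Lengths are in m, angles in rad, forces in N, time in s.
With the tool pointing down it reaches from about 0.35 to 0.9 m from the base axis. Payload 8.1 kg.
Tool frame: the origin (TCP) lies at the very end of the fingers, on their centre line; the grasp point (between the pads) lies 19 mm behind it; z points along the fingers, y is the line along which they close (so a half turn about z gives the same grasp; the last joint's range is limited). The gripper opens to 92 mm and grips with 3 to 60 N. Pads are 19 mm wide; open, the fingers measure 130 mm over their backs; the gripper's body (75 mm by 190 mm) begins 47 mm behind the grasp point.
Start: joints at [1.003, 0.434, 0.025, 1.573, -0.012, 1.134, -0.075], TCP at [0.28, -0.559, 0.227] pointing down, gripper open.
Joint ranges: [-2.62, 2.62], [-0.44, 2.09], [-1.27, 1.32], [0.08, 2.57], [-1.32, 4.46], [0.12, 2], [-2.74, 2.74]. Speed limits (rad/s): [2.22, 2.22, 3.01, 3.01, 3.14, 3.14, 3.14].

### API

Orientations are given as a rotation vector (axis times angle).
In Python, from cell import arm gives the robot as it stands.
- The arm moves only by the tool jog_arm, never from a script. Its argument "rows" is a list of rows, each a list of 3 entries, a list of its own where there are three numbers: the shift along the world's x, y, z in cm, then the turn, a rotation vector about the world's x, y, z in degrees, then the opening, from 0 (shut) to 1 (fully open). A call has 1 to 8 rows; each row is the pose to reach, as a shift and turn from the pose commanded when the call began; what a row does not reach only later rows make up. A row lasts 1/8 s, in which the tool goes at most 62.5 mm and 10.7 degrees, less where a joint would pass 70% of its speed; a pose out of reach is approached as far as the arm can. A call with a gripper value outside its range is refused whole. The fingers move at their own pace and stop on an object; "newtons" is the grip in N (left out, the last holds). Time passes only in rows, so rows that repeat a pose let the fingers close. It gives the time, the measured TCP pose, the force, the opening and the grip force at its end, in the units of the state.
- arm.observe(): the state, without advancing time (a new reading comes with each control period).
- arm.get_image(name): name is "scene" or "top" or "wrist"; returns a dict with "img" (400x640x3 uint8, red, green, blue), "depth" (400x640 float32, m along the optical axis (not along the pixel's ray), 0 where there is no reading), "fx", "fy", "cx", "cy" (pixels), "rvec" (rotation vector, rad) and "tvec" (3), from world to camera coordinates, as OpenCV has them; the wrist camera has in their place "mount" (4x4, takes a point from camera to tool coordinates, whose origin is the TCP and whose axes are the flange's). Camera axes: x right, y down, z forward; pixel columns grow to the right and rows downward; lengths in m; the calibration is good to about 2 mm. A picture is of the moment at which its call begins: read the wrist's pose just before it.
- arm.sign_off(): hands the job in; it is judged then, once.
The state is a dict: "clock": time; "joints": joint angles; "dq": joint speeds; "joint_efforts": joint torques, N m; "position": TCP position; "ee_rot": TCP orientation; "force": force on the tool from outside, world axes, zero at the start; "ft_torque": the same for the moment, N m; "width": opening from 0.0 (shut) to 1.0 (fully open); "gripper_force": force on a finger pad.
Only numpy, scipy, OpenCV 4.12 (cv2) and the standard library are available. Lean on these libraries where they do the work, as an engineer would, in place of code of your own. Each camera call takes 0.05 s, during which the arm holds its last target. There are 200 camera calls.

## Working session

There is one attempt and no reset: what is moved stays moved. The work goes in short steps, Python scripts to look and compute and a tool call to move; the robot and the scene stay as the last step left them, time stands still between calls to the robot, and variables do not carry over. Pictures are saved under pics/ and viewed, at most 14 in all, crops included, and the job is handed in when it is done.

Besides the shell and the picture viewer there is one more tool, called after "Emit:" as name(argument=value, ...), one argument or row to a line, values as JSON. jog_arm: Moves the arm, as the interface text tells. Its arguments: {"type":"object","properties":{"rows":{"type":"array","items":{"type":"array"}},"newtons":{"type":"number"}},"required":["rows"]}

```bash
mkdir -p pics; ls; python3 - <<'E'
from cell import arm
import cv2
s=arm.observe();print({k:s[k] for k in('clock','position','ee_rot','width','force')})
for n in('scene','top'):
    d=arm.get_image(n);cv2.imwrite(f'pics/{n}0.png',d['img'][:,:,::-1]);print(n,d['fx'],d['cx'],d['cy'],d['rvec'],d['tvec'])
E
```

```text
pics
{'clock': 0.0, 'position': array([ 0.27985197, -0.55828932,  0.22594741]), 'ee_rot': array([-3.05573751e+00, -7.23086639e-01,  8.34801893e-04]), 'width': 1.0039260921751, 'force': array([-0.90004855,  0.16948386,  0.11436369])}
scene 398.67967045767 317.60324068776384 196.44269283717162 [ 1.03263054  2.67980853 -0.71453713] [ 0.45362701 -0.2522078   1.18603273]
top 415.20481916217256 319.0649920547321 205.64546272727966 [ 2.18979521 -2.03376163  0.20946982] [-0.07685814  0.54698561  1.18405312]
```

View pics/scene0.png

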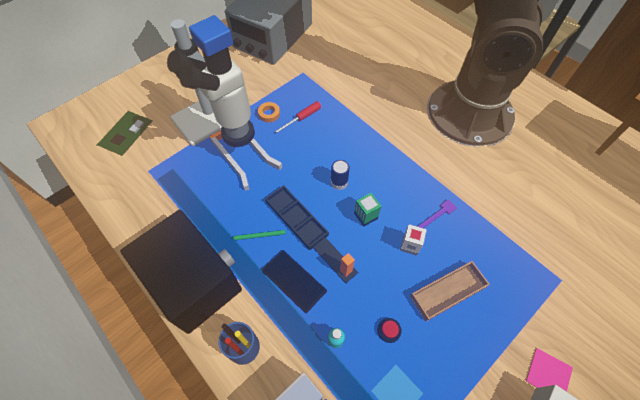

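View pics/top0.png

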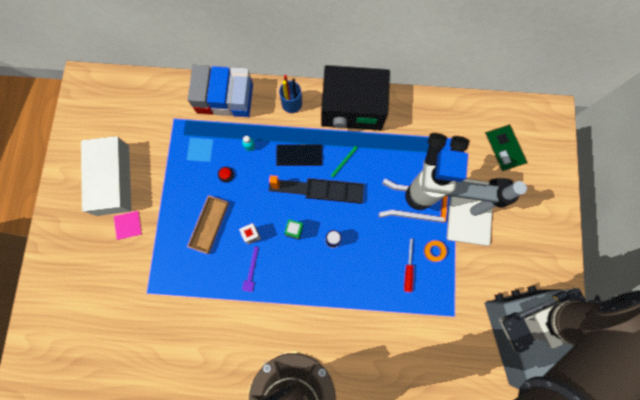

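The scene view shows the microscope upper left and the modules, carrier, box and button on the blue mat. In the top view, green is at (293,229), blue can (333,238), white (249,233) and there is no yellow. The carrier is at (335,190) with its handle at (274,183), the box at (208,224), the button at (226,174) and the rails from (385,183)/(380,213) to the right.

```bash
cat > h.py <<'E'
from cell import arm
import numpy as np, cv2
from scipy.spatial.transform import Rotation as R
def cam(n):
    s=arm.observe(); d=arm.get_image(n)
    if n=='wrist':
        T=np.eye(4);T[:3,:3]=R.from_rotvec(s['ee_rot']).as_matrix();T[:3,3]=s['position'];M=T@d['mount']
    else:
        M=np.eye(4);M[:3,:3]=cv2.Rodrigues(np.array(d['rvec'],float))[0].T;M[:3,3]=-M[:3,:3]@d['tvec']
    d['M']=M;v,u=np.mgrid[:400,:640]
    d['ray']=np.dstack([(u-d['cx'])/d['fx'],(v-d['cy'])/d['fy'],np.ones((400,640))])
    d['P']=(d['ray']*d['depth'][...,None])@M[:3,:3].T+M[:3,3]
    d['P'][d['depth']<=0]=np.nan
    d['hsv']=cv2.cvtColor(d['img'],cv2.COLOR_RGB2HSV)
    return d
def onplane(d,uv,z):
    M=d['M'];uv=np.atleast_2d(uv).astype(float)
    r=np.c_[(uv[:,0]-d['cx'])/d['fx'],(uv[:,1]-d['cy'])/d['fy'],np.ones(len(uv))]@M[:3,:3].T
    return M[:3,3]+r*((z-M[2,3])/r[:,2])[:,None]
def rect(P):
    """min area rect of xy points: centre mm, size mm, angle of long side deg"""
    (c,s,a)=cv2.minAreaRect((P[:,:2]*1000).astype(np.float32))
    if s[0]<s[1]: a+=90;s=s[::-1]
    return np.round(c,1),np.round(s,1),round((a+90)%180-90,1)
def box(d,u0,v0,u1,v1,zlo,zhi):
    P=d['P'][v0:v1,u0:u1].reshape(-1,3); return P[(P[:,2]>zlo)&(P[:,2]<zhi)]
E
python3 - <<'E'
from h import *
d=cam('top')
print('table',np.nanmedian(d['P'][260:280,300:340,2]))
for n,b in dict(green=(278,212,312,245,.055,.09),blue=(318,225,350,252,.06,.09),white=(235,218,265,248,.055,.09),handle=(262,170,290,195,.05,.1),carrier=(302,172,370,208,.012,.03),crate=(182,190,235,258,.015,.035),button=(213,162,240,187,.02,.08),phone=(270,140,330,170,.005,.02),flux=(238,130,260,155,.03,.09),railA=(378,175,420,192,.012,.03),railB=(374,205,450,224,.012,.03)).items():
    P=box(d,*b); print(n,len(P),rect(P),'z',np.round(np.percentile(P[:,2],[5,50,95]),3))
E
```

```text
table 0.001918683170544444
green 241 (array([477.3,  33.5]), array([44.4, 44.1]), -12.2) z [0.064 0.071 0.075]
blue 200 (array([457.2, -85.2]), array([43.9, 43.8]), 3.9) z [0.07  0.076 0.08 ]
white 219 (array([455.1, 162.1]), array([43.2, 42.2]), 29.1) z [0.062 0.067 0.071]
handle 79 (array([616.7, 104.3]), array([23.7, 22.3]), -0.6) z [0.055 0.081 0.086]
carrier 333 (array([625.8, -76.9]), array([187.1,  91. ]), 88.7) z [0.013 0.02  0.024]
crate 307 (array([477.3, 296.7]), array([168.1,  65.5]), -14.5) z [0.017 0.026 0.03 ]
button 89 (array([638.4, 263.8]), array([35.6, 31.3]), 3.7) z [0.02  0.023 0.027]
phone 1057 (array([723.2,  38.5]), array([188.2,  97.1]), -85.7) z [0.006 0.01  0.014]
flux 115 (array([737.5, 198.8]), array([32.7, 28.9]), -71.3) z [0.033 0.049 0.073]
railA 119 (array([ 640.7, -266.8]), array([77.1, 18.1]), 76.7) z [0.014 0.022 0.026]
railB 365 (array([ 565. , -329.8]), array([215.5,  54.9]), 88.1) z [0.015 0.022 0.026]
```

```bash
cat > look.py <<'E'
from h import *
def big(mask):
    n,l,st,c=cv2.connectedComponentsWithStats(mask.astype(np.uint8)); 
    return l==1+np.argmax(st[1:,4]) if n>1 else mask
def comp(d,m,zlo,zhi,xr=(.35,.85),yr=(-.45,.45)):
    P=d['P'];m=m&(P[...,2]>zlo)&(P[...,2]<zhi)&(P[...,0]>xr[0])&(P[...,0]<xr[1])&(P[...,1]>yr[0])&(P[...,1]<yr[1])
    return P[big(m)]
def carrier(d):
    """axis from walls + handle: centre xy mm and yaw of +y axis vs world y, deg"""
    H,S,V=[d['hsv'][...,i].astype(int) for i in range(3)]
    h=comp(d,(H<20)&(S>130)&(V>120),.06,.1)[:,:2]; hc=np.array(rect(np.c_[h,h])[0])
    P=d['P'];m=(V<110)&(S<150)&(P[...,2]>.013)&(P[...,2]<.027)&(np.abs(P[...,0]-hc[0]/1000)<.12)&(P[...,1]<hc[1]/1000-.06)&(P[...,1]>hc[1]/1000-.30)
    m=big(m);W=P[m]
    return hc,rect(W),len(W)
E
python3 - <<'E'
from look import *
d=cam('top')
print(carrier(d))
H,S,V=[d['hsv'][...,i].astype(int) for i in range(3)]
for p in [(335,183),(335,190),(310,190),(360,190)]: print(p,d['hsv'][p[1],p[0]],d['P'][p[1],p[0]])
P=d['P'];m=(S<90)&(V>120)&(P[...,2]>.014)&(P[...,2]<.03)&(P[...,1]<-.2)&(P[...,0]>.5)&(P[...,0]<.75)
n,l,st,c=cv2.connectedComponentsWithStats(m.astype(np.uint8))
for i in range(1,n):
    if st[i,4]>30:
        Q=P[l==i];print('rail',len(Q),rect(Q))
        for y in np.arange(-.45,-.2,.02):
            q=Q[abs(Q[:,1]-y)<.01]
            if len(q): print('  ',round(y,2),np.round(1000*np.array([q[:,0].min(),q[:,0].max()]),1))
m=((H>168)|(H<8))&(S>150)&(P[...,1]>.2)&(P[...,1]<.32)&(P[...,0]>.58)&(P[...,0]<.7)
Q=P[m];print('button',len(Q),rect(Q),np.percentile(Q[:,2],[5,25,50,75,95]))
s=arm.observe();print(R.from_rotvec(s['ee_rot']).as_matrix().round(3))
d=cam('wrist');print(d['mount'].round(3))
E
```

```text
(array([615.6, 103.7]), (array([611.1, -69.3]), array([153.2,  60. ]), 88.2), 141)
(335, 183) [106  51  55] [ 0.63654467 -0.08022128  0.00942184]
(335, 190) [105  62  58] [ 0.61555364 -0.08185819  0.00322375]
(310, 190) [110  64  48] [ 0.60870067 -0.00377084  0.00747181]
(360, 190) [106  47  60] [nan nan nan]
rail 108 (array([ 640.6, -266.4]), array([76. , 17.2]), 76.3)
   -0.31 [633.8 640.4]
   -0.29 [629.5 642.6]
   -0.27 [631.6 646.5]
   -0.25 [636.8 655.7]
   -0.23 [645.  657.1]
rail 58 (array([ 673.2, -516.8]), array([74.2, 10.2]), 85.9)
rail 1278 (array([ 555.5, -501.1]), array([130.2, 118.2]), 86.6)
   -0.45 [500.4 616.9]
   -0.43 [500.1 588. ]
rail 271 (array([ 550.9, -322. ]), array([201.1,  22. ]), 89.5)
   -0.43 [539. 539.]
   -0.41 [539.  550.5]
   -0.39 [540.5 552. ]
   -0.37 [541.6 554. ]
   -0.35 [544.  556.2]
   -0.33 [544.4 557.3]
   -0.31 [545.9 558.6]
   -0.29 [548. 560.]
   -0.27 [549.3 562.4]
   -0.25 [545.7 561. ]
   -0.23 [540.8 555.9]
button 124 (array([639.9, 266.2]), array([38.7, 38.1]), -86.9) [0.01214506 0.01871421 0.02127271 0.02376452 0.02614699]
[[ 0.894  0.448 -0.   ]
 [ 0.448 -0.894  0.001]
 [-0.    -0.001 -1.   ]]
[[-0.    -0.957 -0.29   0.079]
 [ 1.    -0.    -0.001 -0.   ]
 [ 0.001 -0.29   0.957 -0.158]
 [ 0.     0.     0.     1.   ]]
```

Emit:
jog_arm(
  rows=[
    [[3, 15, 0], [0, 0, 10], 1],
    [[6, 20, 0], [0, 0, 20], 1],
    [[9, 26, 0], [0, 0, 30], 1],
    [[12, 32, 0], [0, 0, 40], 1],
    [[14, 38, 0], [0, 0, 50], 1],
    [[16, 43, 0], [0, 0, 51], 1],
    [[18, 49, 0], [0, 0, 51], 1],
    [[19, 54, 0], [0, 0, 51], 1],
  ],
  newtons=20,
)

```text
clock: 1.25
position: [0.4492, -0.0873, 0.227]
ee_rot: [2.448, 1.968, 0.001]
force: [0.3, -0.7, -0.2]
width: 0.998
gripper_force: 0.0
```

```bash
python3 - <<'E'
from h import *
s=arm.observe();print(s['clock'],s['position'],R.from_rotvec(s['ee_rot']).as_matrix()[:,1].round(3))
d=cam('wrist');cv2.imwrite('pics/w1.png',d['img'][:,:,::-1])
P=d['P'].reshape(-1,3);Q=P[(P[:,2]>.06)&(P[:,2]<.085)&(np.hypot(P[:,0]-.477,P[:,1]-.034)<.05)];print(len(Q),rect(Q),np.median(Q[:,2]))
E
```

```text
1.25 [ 0.44920337 -0.08732501  0.2270244 ] [ 0.977 -0.215  0.001]
2469 (array([478.5,  35.2]), array([44.4, 43.8]), 78.8) 0.07080033044825584
```

Emit:
jog_arm(
  rows=[
    [[1.5, 6, 0], [0, 0, 1], 1],
    [[2.9, 12.2, -4], [0, 0, 1], 1],
    [[2.9, 12.2, -8], [0, 0, 1], 1],
    [[2.9, 12.2, -8], [0, 0, 1], 1],
  ],
)

```text
clock: 1.8
position: [0.4753, 0.0332, 0.1444]
ee_rot: [-2.425, -1.991, 0.008]
force: [-0.4, 0.5, -0.1]
width: 1.002
gripper_force: 0.0
```

Emit:
jog_arm(
  rows=[
    [[0.2, 0.1, -4], [0, 0, 0], 1],
    [[0.2, 0.1, -8], [0, 0, 0], 1],
    [[0.2, 0.1, -11], [0, 0, 0], 1],
    [[0.2, 0.1, -11], [0, 0, 0], 1],
    [[0.2, 0.1, -11], [0, 0, 0], 0],
    [[0.2, 0.1, -11], [0, 0, 0], 0],
    [[0.2, 0.1, -11], [0, 0, 0], 0],
    [[0.2, 0.1, -11], [0, 0, 0], 0],
  ],
)

```text
clock: 2.8
position: [0.4799, 0.0338, 0.0372]
ee_rot: [2.43, 1.99, 0.001]
force: [0.6, 0.3, -0.1]
width: 0.615
gripper_force: 0.0
```

Emit:
jog_arm(
  rows=[
    [[0, 0, 0], [0, 0, 0], 0],
    [[0, 0, 0], [0, 0, 0], 0],
    [[0, 0, 0], [0, 0, 0], 0],
    [[0, 0, 0], [0, 0, 0], 0],
    [[0, 0, 3], [0, 0, 0], 0],
    [[0, 0, 7], [0, 0, 0], 0],
    [[0, 0, 12], [0, 0, 0], 0],
    [[0, 0, 12], [0, 0, 0], 0],
  ],
)

```text
clock: 3.8
position: [0.4818, 0.0344, 0.1598]
ee_rot: [2.428, 1.988, 0.008]
force: [0.7, 0.1, -1.9]
width: 0.482
gripper_force: 20.0
```

```bash
cat >> look.py <<'E'
def carr2(d):
    """carrier pocket part from colour, rays onto z=0.02 plane"""
    H,S,V=[d['hsv'][...,i].astype(int) for i in range(3)]
    g=onplane(d,np.dstack(np.meshgrid(range(640),range(400))).reshape(-1,2),.02).reshape(400,640,3)
    m=(V<95)&(S<120)&(abs(g[...,0]-.61)<.06)&(g[...,1]<.05)&(g[...,1]>-.22)
    m=big(cv2.morphologyEx(m.astype(np.uint8),cv2.MORPH_OPEN,np.ones((13,3),np.uint8)))
    return rect(g[m]),m.sum()
E
python3 - <<'E'
from look import *
d=cam('top');print(carrier(d),carr2(d));cv2.imwrite('pics/t2.png',cv2.resize(d['img'][100:300,160:480,::-1],(800,500)))
E
```

```text
(array([454.4, 163.6]), (array([448. , -64.9]), array([0., 0.]), 0.0), 1) ((array([609.8, -79.6]), array([169.5,  58. ]), 88.4), np.int64(974))
```

View pics/t2.png

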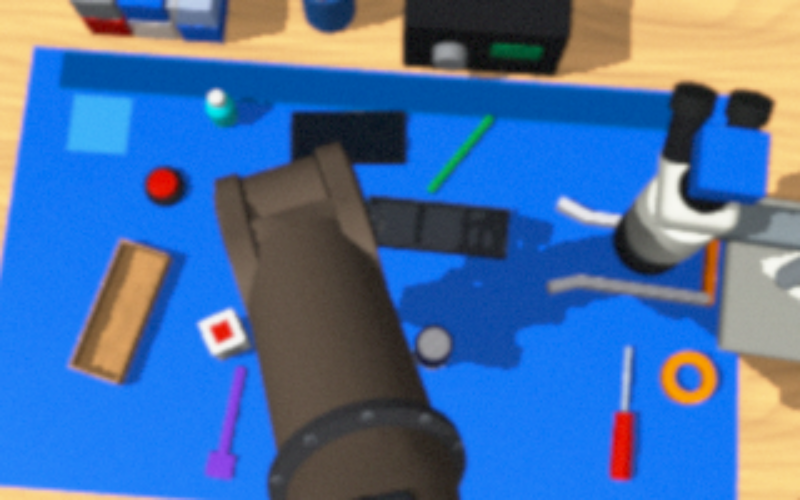

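The green module is lifted. The arm hides the handle half of the carrier, so I'll look with the wrist camera over the far pocket.

Emit:
jog_arm(
  rows=[
    [[4, -4, 2], [0, 0, 4], 0],
    [[8, -8, 2], [0, 0, 9.4], 0],
    [[12.6, -12, 2], [0, 0, 9.4], 0],
    [[12.6, -17.3, 2], [0, 0, 9.4], 0],
    [[12.6, -17.3, 2], [0, 0, 9.4], 0],
    [[12.6, -17.3, 2], [0, 0, 9.4], 0],
  ],
)

```text
clock: 4.6
position: [0.6047, -0.1387, 0.1749]
ee_rot: [-2.258, -2.181, 0.002]
force: [0.2, 0.3, -1.6]
width: 0.482
gripper_force: 20.0
```

```bash
python3 - <<'E'
from h import *
s=arm.observe();print(s['clock'],s['position'],R.from_rotvec(s['ee_rot']).as_matrix()[:,1].round(3))
d=cam('wrist');cv2.imwrite('pics/w2.png',d['img'][:,:,::-1])
P=d['P'];m=(P[...,2]>.014)&(P[...,2]<.026)&(abs(P[...,0]-.61)<.06)&(P[...,1]<.03)&(d['hsv'][...,2]<110);print(rect(P[m]))
P=P[m]
E
```

```text
4.6 [ 0.60466787 -0.13865963  0.17489007] [ 0.999 -0.035 -0.003]
(array([ 611.3, -161. ]), array([342.,  61.]), 88.3)
```

View pics/w2.png

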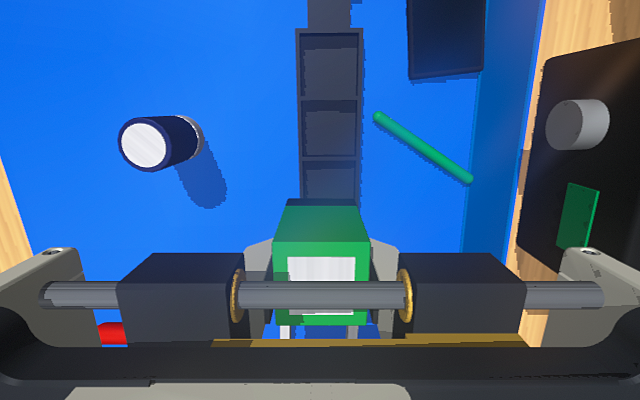

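The wrist view shows the carrier at columns 297–362 with its handle-side wall at row ~30, and the green module held straight.

```bash
python3 - <<'E'
from h import *
d=cam('wrist');P=d['P'][:195,285:375].reshape(-1,3)
Q=P[(P[:,2]>.015)&(P[:,2]<.026)];print(len(Q),np.median(Q[:,2]))
for y in (-.08,-.06,-.04,-.02,0): q=Q[abs(Q[:,1]-y)<.006];print(y,q[:,0].min(),q[:,0].max())
for x in (.6,.61,.62): q=Q[abs(Q[:,0]-x)<.006];print(x,q[:,1].max())
print(arm.observe()['position'])
E
```

```text
2436 0.02038086163598493
-0.08 0.5822752791765383 0.6441512342186211
-0.06 0.5829728562873663 0.6449579044185345
-0.04 0.5835548989202481 0.6449188929061179
-0.02 0.5838869450653044 0.6457559933560844
0 0.5849300566749941 0.6466443976270307
0.6 0.010679164281847078
0.61 0.010239485813371169
0.62 0.010034239869836148
[ 0.60513963 -0.13737185  0.17586531]
```

Emit:
jog_arm(
  rows=[
    [[0.4, 0, -4], [0, 0, 0], 0],
    [[0.5, 0, -8], [0, 0, 0], 0],
    [[0.5, 0, -10], [0, 0, 0], 0],
    [[0.5, 0, -10], [0, 0, 0], 0],
    [[0.5, 0, -10], [0, 0, 0], 0],
  ],
)

```text
clock: 5.32
position: [0.6114, -0.1383, 0.0778]
ee_rot: [2.257, 2.183, 0.002]
force: [0.1, -0.4, -0.9]
width: 0.479
gripper_force: 20.0
```

Emit:
jog_arm(
  rows=[
    [[0, 0.1, -2], [0, 0, 0], 0],
    [[0, 0.1, -3.5], [0, 0, 0], 0],
    [[0, 0.1, -3.5], [0, 0, 0], 0],
    [[0, 0.1, -3.5], [0, 0, 0], 0],
    [[0, 0.1, -3.5], [0, 0, 0], 0.7],
    [[0, 0.1, -3.5], [0, 0, 0], 0.7],
    [[0, 0.1, -3.5], [0, 0, 0], 0.7],
    [[0, 0.1, -3.5], [0, 0, 0], 0.7],
  ],
)

```text
clock: 6.32
position: [0.6107, -0.1382, 0.0419]
ee_rot: [2.259, 2.183, 0.0]
force: [-0.4, 0.3, 0.4]
width: 0.699
gripper_force: 0.0
```

Emit:
jog_arm(
  rows=[
    [[0, 0, 4], [0, 0, 0], 0.7],
    [[0, 0, 9], [0, 0, 0], 1],
    [[0, 0, 13], [0, 0, 0], 1],
    [[-5, 3, 16], [0, 0, 0], 1],
    [[-10, 3, 16], [0, 0, 0], 1],
    [[-15.5, 3, 16], [0, 0, 0], 1],
    [[-15.5, 3, 16], [0, 0, 0], 1],
    [[-15.5, 3, 16], [0, 0, 0], 1],
  ],
)

```text
clock: 7.32
position: [0.4563, -0.1083, 0.2023]
ee_rot: [2.259, 2.181, 0.001]
force: [-0.3, 0.1, 0.1]
width: 0.998
gripper_force: 0.0
```

```bash
cat >> h.py <<'E'
def near(c,zlo,zhi,r=.05,n='wrist'):
    s=arm.observe();d=cam(n);P=d['P'].reshape(-1,3);Q=P[(P[:,2]>zlo)&(P[:,2]<zhi)&(np.hypot(P[:,0]-c[0],P[:,1]-c[1])<r)]
    y=R.from_rotvec(s['ee_rot']).as_matrix()[:,1]
    print('t',s['clock'],'tcp',s['position'].round(4),'toolY deg',np.degrees(np.arctan2(y[1],y[0])).round(1),'n',len(Q))
    if len(Q): print('rect',rect(Q),'z',np.median(Q[:,2]).round(4))
    return d
E
python3 - <<'E'
from h import *
d=near((.457,-.085),.065,.085);near((.611,-.137),.065,.085,n='top');cv2.imwrite('pics/w3.png',d['img'][:,:,::-1])
E
```

```text
t 7.325 tcp [ 0.4563 -0.1083  0.2023] toolY deg -2.0 n 1838
rect (array([458.9, -83.2]), array([45.1, 44.7]), 28.9) z 0.075
t 7.375 tcp [ 0.4568 -0.1082  0.2022] toolY deg -2.0 n 0
```

View pics/w3.png

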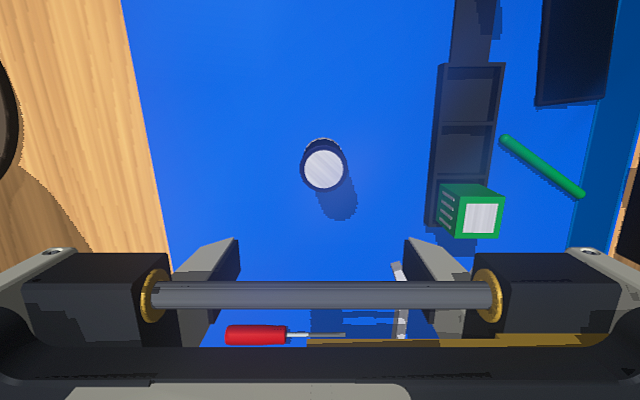

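The picture shows green standing in the far pocket at (478,212) and the blue can at (323,167). The can is next.

Emit:
jog_arm(
  rows=[
    [[0.2, 2.5, -3], [0, 0, 0], 1],
    [[0.2, 2.5, -7], [0, 0, 0], 1],
    [[0.2, 2.5, -12], [0, 0, 0], 1],
    [[0.2, 2.5, -16.4], [0, 0, 0], 1],
    [[0.2, 2.5, -16.4], [0, 0, 0], 0],
    [[0.2, 2.5, -16.4], [0, 0, 0], 0],
    [[0.2, 2.5, -16.4], [0, 0, 0], 0],
    [[0.2, 2.5, -16.4], [0, 0, 0], 0],
  ],
)

```text
clock: 8.43
position: [0.4586, -0.0834, 0.039]
ee_rot: [2.258, 2.181, 0.002]
force: [-0.2, 0.2, -0.0]
width: 0.609
gripper_force: 0.0
```

Emit:
jog_arm(
  rows=[
    [[0, 0, 0], [0, 0, 0], 0],
    [[0, 0, 0], [0, 0, 0], 0],
    [[0, 0, 0], [0, 0, 0], 0],
    [[0, 0, 4], [0, 0, 0], 0],
    [[0, 0, 9], [0, 0, 0], 0],
    [[3, 0, 13], [0, 0, 0], 0],
    [[8, 0.2, 13], [0, 0, 0], 0],
    [[8, 0.2, 13], [0, 0, 0], 0],
  ],
)

```text
clock: 9.43
position: [0.5405, -0.0807, 0.1681]
ee_rot: [2.258, 2.182, 0.004]
force: [-0.9, -0.0, -2.5]
width: 0.496
gripper_force: 20.0
```

```bash
cat >> h.py <<'E'
def carr():
    """carrier walls (z .02) near x~.61: axis and handle-side edge, from the wrist"""
    d=cam('wrist');P=d['P'];s=arm.observe()
    m=(P[...,2]>.015)&(P[...,2]<.0255)&(d['hsv'][...,2]<110)&(d['hsv'][...,1]<140)&(P[...,0]>.54)&(P[...,0]<.69)&(P[...,1]<.2)
    n,l,st,c=cv2.connectedComponentsWithStats(m.astype(np.uint8));Q=P[l==1+np.argmax(st[1:,4])]
    e=[];
    for y in np.arange(Q[:,1].min()+.01,Q[:,1].max()-.01,.01):
        q=Q[abs(Q[:,1]-y)<.005,0]
        if len(q)>3 and .055<np.ptp(q)<.07: e.append((y,(q.min()+q.max())/2))
    e=np.array(e);k=np.polyfit(e[:,0],e[:,1],1);ye=np.median([Q[abs(Q[:,0]-np.polyval(k,Q[:,1].max())-o)<.004,1].max() for o in(-.015,0,.015)])
    u=np.array([k[0],1])/np.hypot(k[0],1);end=np.array([np.polyval(k,ye),ye]);c0=end-.089*u
    print('tcp',s['position'].round(4),'yaw',-np.degrees(np.arctan(k[0])).round(2),'n',len(Q),len(e),'centre',c0.round(4),'p-',(c0-.058*u).round(4),'p+',(c0+.058*u).round(4),'handle',(c0+.185*u).round(4))
    return d
E
python3 -c "
from h import *
carr()"
```

```text
tcp [ 0.5381 -0.0808  0.1673] yaw -1.58 n 832 4 centre [ 0.6099 -0.1943] p- [ 0.6083 -0.2523] p+ [ 0.6115 -0.1363] handle [ 0.615  -0.0094]
```

```bash
sed -i 's/n,l,st,c=cv2.connectedComponentsWithStats(m.astype(np.uint8));Q=P\[l==1+np.argmax(st\[1:,4\])\]/n,l,st,c=cv2.connectedComponentsWithStats(cv2.morphologyEx(m.astype(np.uint8),cv2.MORPH_CLOSE,np.ones((45,45),np.uint8)));Q=P[(l==1+np.argmax(st[1:,4]))\&m]/' h.py
python3 -c "
from h import *
d=carr();cv2.imwrite('pics/w4.png',d['img'][:,:,::-1])"
```

```text
tcp [ 0.5368 -0.0809  0.167 ] yaw -1.55 n 926 4 centre [ 0.6098 -0.1943] p- [ 0.6083 -0.2523] p+ [ 0.6114 -0.1364] handle [ 0.6149 -0.0094]
```

View pics/w4.png

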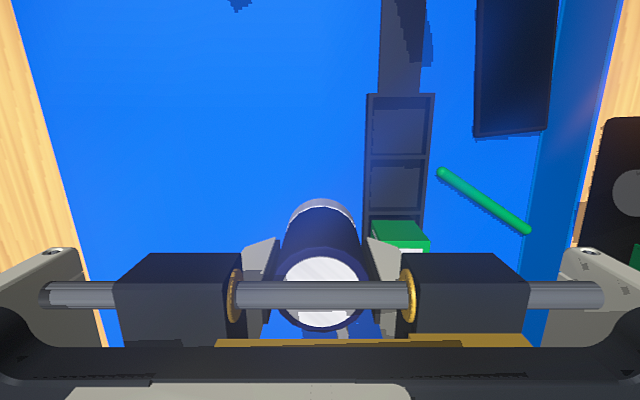

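The carrier is in view with its handle-side edge at row 93, columns 366–434, and the can is held upright. My colour limit was too tight, so I'm dropping it.

```bash
sed -i "s/&(d\['hsv'\]\[...,2\]<110)&(d\['hsv'\]\[...,1\]<140)//" h.py
python3 -c "
from h import *
d=carr();P=d['P']
for v in (95,98,120,156): print(d['hsv'][v,400],P[v,400].round(4))"
```

```text
tcp [ 0.5363 -0.0811  0.167 ] yaw -1.59 n 2435 13 centre [ 0.6133 -0.0793] p- [ 0.6117 -0.1373] p+ [ 0.6149 -0.0214] handle [0.6184 0.1056]
[113 137 121] [0.6132 0.0076 0.0193]
[113 169 113] [0.6163 0.0052 0.0067]
[113 150 126] [ 0.617  -0.0156  0.007 ]
[113 136 111] [ 0.6153 -0.0494  0.0197]
```

Emit:
jog_arm(
  rows=[
    [[4, 0.2, 0], [0, 0, 0], 0],
    [[7.6, 0.2, 0], [0, 0, 0], 0],
    [[7.6, 0.2, 0], [0, 0, 0], 0],
    [[7.6, 0.2, -4], [0, 0, 0], 0],
    [[7.6, 0.2, -8], [0, 0, 0], 0],
    [[7.6, 0.2, -8], [0, 0, 0], 0],
    [[7.6, 0.2, -8], [0, 0, 0], 0],
  ],
)

```text
clock: 10.45
position: [0.6136, -0.0791, 0.0892]
ee_rot: [2.259, 2.182, 0.001]
force: [0.7, -0.1, -2.2]
width: 0.5
gripper_force: 20.0
```

Emit:
jog_arm(
  rows=[
    [[0, 0, -2], [0, 0, 0], 0],
    [[0, 0, -4.3], [0, 0, 0], 0],
    [[0, 0, -4.3], [0, 0, 0], 0],
    [[0, 0, -4.3], [0, 0, 0], 0],
    [[0, 0, -4.3], [0, 0, 0], 0.7],
    [[0, 0, -4.3], [0, 0, 0], 0.7],
    [[0, 0, -4.3], [0, 0, 0], 0.7],
    [[0, 0, -4.3], [0, 0, 0], 0.7],
  ],
)

```text
clock: 11.45
position: [0.6137, -0.0792, 0.0449]
ee_rot: [2.259, 2.183, 0.0]
force: [-0.2, 0.2, -0.3]
width: 0.703
gripper_force: 0.0
```

Emit:
jog_arm(
  rows=[
    [[0, 0, 5], [0, 0, 0], 0.8],
    [[0, 0, 10], [0, 0, 0], 1],
    [[0, 1, 14], [0, 0, 8], 1],
    [[-4, 6, 16], [0, 0, 16], 1],
    [[-8, 11, 16], [0, 0, 24], 1],
    [[-12, 15, 16], [0, 0, 31], 1],
    [[-15.5, 19, 16], [0, 0, 31], 1],
    [[-15.5, 21, 16], [0, 0, 31], 1],
  ],
)

```text
clock: 12.45
position: [0.4559, 0.133, 0.2053]
ee_rot: [1.588, 2.71, -0.001]
force: [0.8, -1.1, 0.1]
width: 1.002
gripper_force: 0.0
```

```bash
python3 -c "
from h import *
near((.455,.162),.055,.085)"
```

```text
t 12.45 tcp [0.4559 0.133  0.2053] toolY deg 29.3 n 1882
rect (array([456.5, 164.4]), array([41.6, 41.4]), -60.8) z 0.0666
```

Emit:
jog_arm(
  rows=[
    [[0.1, 3.1, -3], [0, 0, 0], 1],
    [[0.1, 3.1, -7], [0, 0, 0], 1],
    [[0.1, 3.1, -12], [0, 0, 0], 1],
    [[0.1, 3.1, -17.1], [0, 0, 0], 1],
    [[0.1, 3.1, -17.1], [0, 0, 0], 0],
    [[0.1, 3.1, -17.1], [0, 0, 0], 0],
    [[0.1, 3.1, -17.1], [0, 0, 0], 0],
    [[0.1, 3.1, -17.1], [0, 0, 0], 0],
  ],
)

```text
clock: 13.5
position: [0.4607, 0.1621, 0.0352]
ee_rot: [1.593, 2.705, 0.003]
force: [-0.5, -0.7, 0.3]
width: 0.615
gripper_force: 0.0
```

Emit:
jog_arm(
  rows=[
    [[0, 0, 0], [0, 0, 0], 0],
    [[0, 0, 0], [0, 0, 0], 0],
    [[0, 0, 0], [0, 0, 0], 0],
    [[0, 0, 0], [0, 0, 0], 0],
    [[0, 0, 4], [0, 0, 0], 0],
    [[0, 0, 9], [0, 0, -8], 0],
    [[1, -3, 14], [0, 0, -18], 0],
    [[4, -8, 15], [0, 0, -26], 0],
  ],
)

```text
clock: 14.5
position: [0.5007, 0.0839, 0.1875]
ee_rot: [2.16, 2.277, 0.008]
force: [1.7, -0.4, -2.4]
width: 0.452
gripper_force: 20.0
```

Emit:
jog_arm(
  rows=[
    [[3, -4, 0], [0, 0, -5.1], 0],
    [[7.5, -7, 0], [0, 0, -5.1], 0],
    [[11.8, -9, 0], [0, 0, -5.1], 0],
    [[11.8, -10.3, 0], [0, 0, -5.1], 0],
    [[11.8, -10.3, 0], [0, 0, -5.1], 0],
    [[11.8, -10.3, 0], [0, 0, -5.1], 0],
  ],
)

```text
clock: 15.25
position: [0.6167, -0.0199, 0.1838]
ee_rot: [-2.259, -2.182, 0.0]
force: [-0.8, 0.2, -1.1]
width: 0.458
gripper_force: 20.0
```

```bash
python3 -c "
from h import *
s=arm.observe();print(s['position'],s['width'],R.from_rotvec(s['ee_rot']).as_matrix()[:,1])
d=carr();cv2.imwrite('pics/w5.png',d['img'][:,:,::-1])"
```

```text
[ 0.61666366 -0.01993025  0.1838181 ] 0.45773632639111367 [ 9.99393117e-01 -3.48289721e-02 -5.82994749e-04]
tcp [ 0.6168 -0.0198  0.184 ] yaw -2.65 n 560 3 centre [ 0.6119 -0.0787] p- [ 0.6092 -0.1366] p+ [ 0.6146 -0.0208] handle [0.6205 0.1061]
```

View pics/w5.png

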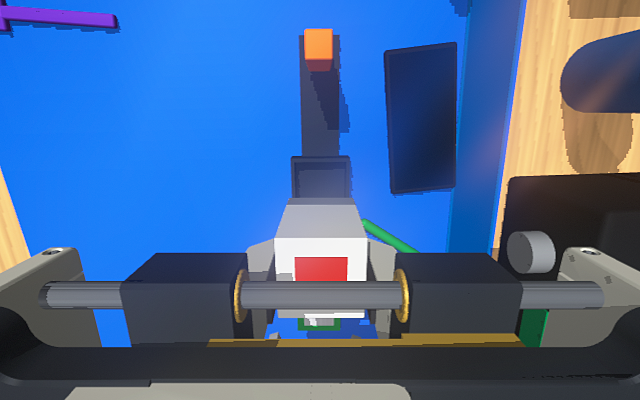

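The white module is held upright over the handle-side pocket (pocket edge at row 157, handle at (318,48)), with the carrier unmoved. I'll shift slightly because it sits ~4 mm off in the grip, then lower it.

Emit:
jog_arm(
  rows=[
    [[-0.2, -0.5, -4], [0, 0, 0], 0],
    [[-0.2, -0.5, -8], [0, 0, 0], 0],
    [[-0.2, -0.5, -10], [0, 0, 0], 0],
    [[-0.2, -0.5, -10], [0, 0, 0], 0],
    [[-0.2, -0.5, -10], [0, 0, 0], 0],
  ],
)

```text
clock: 15.92
position: [0.6161, -0.0254, 0.085]
ee_rot: [2.26, 2.181, 0.002]
force: [0.3, -0.1, -0.9]
width: 0.456
gripper_force: 20.0
```

Emit:
jog_arm(
  rows=[
    [[-0.1, 0, -2], [0, 0, 0], 0],
    [[-0.1, 0, -4.3], [0, 0, 0], 0],
    [[-0.1, 0, -4.3], [0, 0, 0], 0],
    [[-0.1, 0, -4.3], [0, 0, 0], 0],
    [[-0.1, 0, -4.3], [0, 0, 0], 0.7],
    [[-0.1, 0, -4.3], [0, 0, 0], 0.7],
    [[-0.1, 0, -4.3], [0, 0, 0], 0.7],
    [[-0.1, 0, -4.3], [0, 0, 0], 0.7],
  ],
)

```text
clock: 16.92
position: [0.6146, -0.0261, 0.0409]
ee_rot: [2.261, 2.181, 0.0]
force: [-0.6, -1.0, -1.0]
width: 0.696
gripper_force: 0.0
```

Emit:
jog_arm(
  rows=[
    [[0, 0, 5], [0, 0, 0], 0.8],
    [[0, 0, 10], [0, 0, 0], 1],
    [[0, 3, 14], [0, 0, 0], 1],
    [[0, 7, 14], [0, 0, 0], 1],
    [[0, 7, 14], [0, 0, 0], 1],
    [[0, 7, 14], [0, 0, 0], 1],
  ],
)

```text
clock: 17.68
position: [0.6144, 0.0433, 0.1804]
ee_rot: [2.261, 2.181, -0.002]
force: [0.0, -1.3, -0.9]
width: 1.002
gripper_force: 0.0
```

```bash
python3 -c "
from h import *
d=near((.618,.104),.07,.09,.04);cv2.imwrite('pics/w6.png',d['img'][:,:,::-1])
for y in (-.021,-.079,-.137): near((.613,y),.055,.09,.032,n='top')"
```

```text
t 17.675 tcp [0.6144 0.0433 0.1804] toolY deg -2.1 n 748
rect (array([618.4, 105.8]), array([22.2, 21.9]), 88.1) z 0.0823
t 17.725 tcp [0.6145 0.0426 0.1802] toolY deg -2.1 n 0
t 17.775 tcp [0.6145 0.0424 0.1802] toolY deg -2.2 n 30
rect (array([622.3, -94. ]), array([28.2, 12.3]), 24.9) z 0.0823
t 17.825 tcp [0.6146 0.0424 0.1802] toolY deg -2.2 n 215
rect (array([ 607.9, -138.3]), array([45.3, 43.9]), -0.2) z 0.0767
```

View pics/w6.png

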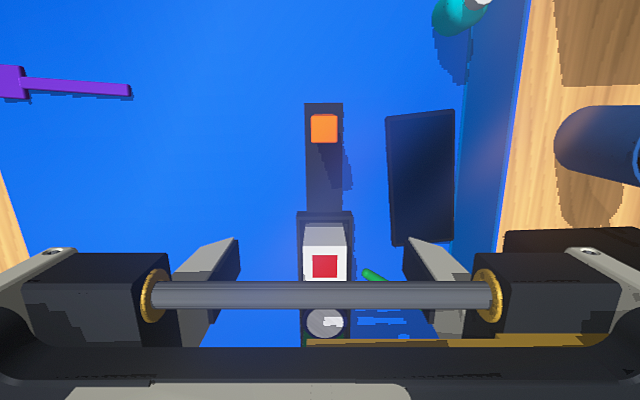

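White and the can stand in their pockets ((324,265), (324,322)) and the handle is at (323,128). Next I grip the handle.

Emit:
jog_arm(
  rows=[
    [[0.4, 4, 0], [0, 0, 0], 0.7],
    [[0.4, 6.3, 0], [0, 0, 0], 0.6],
    [[0.4, 6.3, -4], [0, 0, 0], 0.6],
    [[0.4, 6.3, -9], [0, 0, 0], 0.6],
    [[0.4, 6.3, -14.2], [0, 0, 0], 0.6],
    [[0.4, 6.3, -14.2], [0, 0, 0], 0.6],
    [[0.4, 6.3, -14.2], [0, 0, 0], 0.6],
  ],
)

```text
clock: 18.75
position: [0.6196, 0.1074, 0.0405]
ee_rot: [2.261, 2.181, 0.003]
force: [1.4, 0.7, 0.1]
width: 0.602
gripper_force: 0.0
```

Emit:
jog_arm(
  rows=[
    [[0, 0, 0], [0, 0, 0], 0],
    [[0, 0, 0], [0, 0, 0], 0],
    [[0, 0, 0], [0, 0, 0], 0],
    [[0, 0, 0], [0, 0, 0], 0],
    [[0, 0, 0], [0, 0, 0], 0],
    [[0, 0, 0], [0, 0, 0], 0],
    [[0, 0, 0], [0, 0, 0], 0],
    [[0, 0, 0], [0, 0, 0], 0],
  ],
  newtons=35,
)

```text
clock: 19.75
position: [0.6189, 0.1069, 0.0392]
ee_rot: [2.261, 2.181, 0.001]
force: [-0.1, -0.6, 4.9]
width: 0.237
gripper_force: 35.0
```

```bash
python3 - <<'E'
from h import *
d=cam('top');P=d['P'];H,S,V=[d['hsv'][...,i].astype(int) for i in range(3)]
# rails again + orange stop
for nm,lo,hi,side in(('B',.52,.59,1),('A',.61,.68,-1)):
    m=(S<90)&(V>100)&(P[...,2]>.015)&(P[...,2]<.028)&(P[...,1]<-.265)&(P[...,1]>-.42)&(P[...,0]>lo)&(P[...,0]<hi);Q=P[m]
    e=[]
    for y in np.arange(-.41,-.265,.01):
        q=Q[abs(Q[:,1]-y)<.006,0]
        if len(q)>3:e.append((y,q.max() if side>0 else q.min()))
    e=np.array(e);k=np.polyfit(e[:,0],e[:,1],1);print(nm,len(e),k,'at -.3',np.polyval(k,-.3),'at -.325',np.polyval(k,-.325), 'ends',Q[:,1].max())
m=(H<20)&(S>130)&(P[...,2]>.01)&(P[...,2]<.03)&(P[...,1]<-.35)&(P[...,1]>-.5)&(P[...,0]>.55)&(P[...,0]<.68)
Q=P[m];print('stop',len(Q),Q.min(0),Q.max(0)) if m.any() else 0
E
```

```text
B 15 [0.07688301 0.58179581] at -.3 0.5587309067245102 at -.325 0.5568088314143235 ends -0.26528412968932574
A 4 [0.0657383  0.64964052] at -.3 0.6299190275182106 at -.325 0.6282755700352782 ends -0.26527524879634007
stop 84 [ 0.55060827 -0.42508797  0.01066581] [ 0.6175611  -0.41254964  0.02860832]
```

Emit:
jog_arm(
  rows=[
    [[0.1, -0.6, 0], [0, 0, -0.5], 0],
    [[0.2, -1.5, 0], [0, 0, -1.2], 0],
    [[0.4, -2.7, 0], [0, 0, -2], 0],
    [[0.5, -3.9, 0], [0, 0, -2.6], 0],
    [[0.6, -4.7, 0], [0, 0, -2.6], 0],
    [[0.6, -4.7, 0], [0, 0, -2.6], 0],
    [[0.6, -4.7, 0], [0, 0, -2.6], 0],
  ],
)

```text
clock: 20.68
position: [0.6251, 0.0608, 0.0392]
ee_rot: [-2.31, -2.129, -0.003]
force: [1.4, 3.8, 5.3]
width: 0.236
gripper_force: 35.0
```

```bash
python3 -c "
from h import *
d=near((.608,-.13),.06,.09,.12,n='top');cv2.imwrite('pics/t7.png',cv2.resize(d['img'][100:300,220:540,::-1],(800,500)))"
```

```text
t 20.675 tcp [0.6251 0.0608 0.0392] toolY deg -4.7 n 433
rect (array([ 604.2, -154.5]), array([101.7,  44.8]), 83.9) z 0.0782
```

View pics/t7.png

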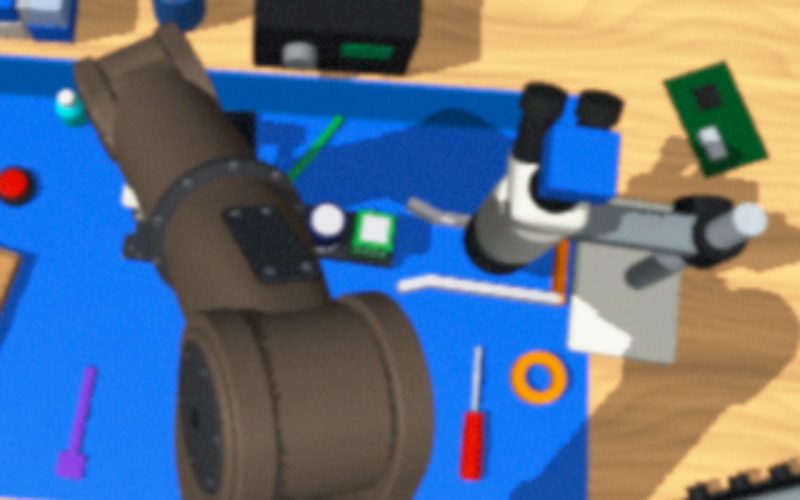

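The top view shows the arm bent with its elbow around (310,350), and the can and green module aligned with the rails. I'll check where the elbow gets to near the microscope before pushing.

```bash
python3 - <<'E'
from h import *
d=cam('top');P=d['P']
m=(P[...,2]>.14)&(P[...,0]>-.1)&(P[...,0]<.75)&(P[...,1]>-.25)&(P[...,1]<.3)
Q=P[m]
a=np.radians(-18.5);c,s=np.cos(a),np.sin(a)
Z=Q.copy();Z[:,0]=c*Q[:,0]-s*Q[:,1];Z[:,1]=s*Q[:,0]+c*Q[:,1]
M=P[(P[...,2]>.12)&(P[...,1]<-.25)&(P[...,1]>-.6)&(P[...,0]>.45)&(P[...,0]<.8)]
from scipy.spatial import cKDTree
for nm,X in(('now',Q),('home',Z)):
    D=np.hypot(*(X[:,:2]-[.592,-.323]).T)-.043;i=D.argmin();print(nm,D[i],X[i])
    D,_=cKDTree(M).query(X);i=D.argmin();print(D[i],X[i])
E
```

```text
now 0.22272595956252933 [ 0.49119665 -0.07713628  0.57500153]
0.2752650231334373 [ 0.48166783 -0.08009669  0.56399295]
home 0.08522321662061162 [ 0.5670984  -0.19721803  0.48150676]
0.11416026153757136 [ 0.63134638 -0.18829895  0.44686137]
```

Emit:
jog_arm(
  rows=[
    [[-0.1, -1, 0], [0, 0, 0], 0],
    [[-0.2, -2.5, 0], [0, 0, 0], 0],
    [[-0.35, -4.3, 0], [0, 0, 0], 0],
    [[-0.5, -6.1, 0], [0, 0, 0], 0],
    [[-0.6, -7.7, 0], [0, 0, 0], 0],
    [[-0.75, -9, 0], [0, 0, 0], 0],
    [[-0.8, -10, 0], [0, 0, 0], 0],
    [[-0.8, -10, 0], [0, 0, 0], 0],
  ],
)

```text
clock: 21.78
position: [0.6171, -0.0396, 0.0392]
ee_rot: [-2.31, -2.129, -0.002]
force: [-0.3, 2.3, 5.8]
width: 0.237
gripper_force: 35.0
```

Emit:
jog_arm(
  rows=[
    [[-0.1, -1, 0], [0, 0, 0], 0],
    [[-0.2, -2.5, 0], [0, 0, 0], 0],
    [[-0.35, -4, 0], [0, 0, 0], 0],
    [[-0.5, -5.6, 0], [0, 0, 0], 0],
    [[-0.6, -7, 0], [0, 0, 0], 0],
    [[-0.65, -8, 0], [0, 0, 0], 0],
    [[-0.7, -8.7, 0], [0, 0, 0], 0],
    [[-0.7, -8.7, 0], [0, 0, 0], 0],
  ],
)

```text
clock: 22.78
position: [0.6102, -0.1257, 0.0392]
ee_rot: [-2.309, -2.13, -0.003]
force: [-0.1, 5.4, 5.5]
width: 0.239
gripper_force: 35.0
```

Creep to the stop.

Emit:
jog_arm(
  rows=[
    [[-0.05, -0.4, 0], [0, 0, 0], 0],
    [[-0.07, -0.8, 0], [0, 0, 0], 0],
    [[-0.1, -1.1, 0], [0, 0, 0], 0],
    [[-0.1, -1.3, 0], [0, 0, 0], 0],
    [[-0.1, -1.3, 0], [0, 0, 0], 0],
  ],
)

```text
clock: 23.4
position: [0.6093, -0.1374, 0.0392]
ee_rot: [-2.307, -2.131, -0.004]
force: [0.6, 8.7, 6.0]
width: 0.235
gripper_force: 35.0
```

Emit:
jog_arm(
  rows=[
    [[0, -0.2, 0], [0, 0, 0], 0],
    [[0, -0.3, 0], [0, 0, 0], 0],
    [[0, -0.4, 0], [0, 0, 0], 0],
    [[0, -0.4, 0], [0, 0, 0], 0],
  ],
)

```text
clock: 23.9
position: [0.6092, -0.1395, 0.0392]
ee_rot: [-2.305, -2.131, -0.006]
force: [0.6, 12.4, 6.2]
width: 0.24
gripper_force: 35.0
```

Emit:
jog_arm(
  rows=[
    [[0, -0.2, 0], [0, 0, 0], 0],
    [[0, -0.4, 0], [0, 0, 0], 0],
    [[0, -0.4, 0], [0, 0, 0], 0],
    [[0, -0.4, 0], [0, 0, 0], 0],
  ],
)

```text
clock: 24.4
position: [0.6092, -0.1397, 0.0392]
ee_rot: [-2.299, -2.132, -0.01]
force: [-0.5, 22.2, 6.4]
width: 0.237
gripper_force: 35.0
```

```bash
python3 - <<'E'
from h import *
d=cam('scene');cv2.imwrite('pics/s8.png',cv2.resize(d['img'][60:260,140:400,::-1],(780,600)))
E
```

```text
(no output)
```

View pics/s8.png

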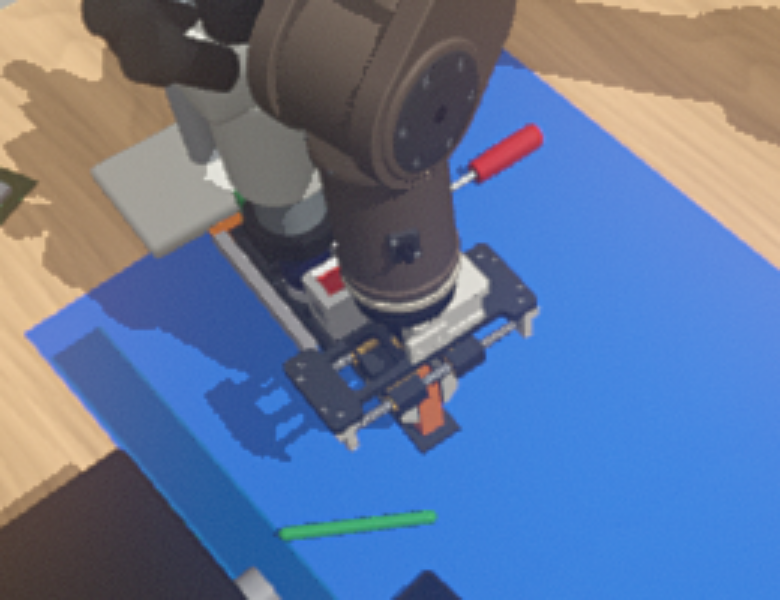

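Force rose to 22 N with no motion, and the scene view shows the carrier between the rails under the microscope, so it is home. I'll relieve the push, release, and go to the button.

Emit:
jog_arm(
  rows=[
    [[0, 0.4, 0], [0, 0, 0], 0],
    [[0, 0.7, 0], [0, 0, 0], 0.2],
    [[0, 0.7, 0], [0, 0, 0], 0.6],
    [[0, 0.7, 0], [0, 0, 0], 0.6],
    [[0, 0.7, 0], [0, 0, 0], 0.6],
    [[0, 0.7, 5], [0, 0, 0], 0.6],
    [[0, 0.7, 10], [0, 0, 0], 0.6],
    [[0, 4, 14], [0, 0, 0], 0.4],
  ],
)

```text
clock: 25.45
position: [0.6087, -0.1115, 0.1804]
ee_rot: [2.315, 2.121, -0.001]
force: [0.9, 0.1, -0.3]
width: 0.536
gripper_force: 0.0
```

Emit:
jog_arm(
  rows=[
    [[0, 6, 2], [0, 0, 0], 0],
    [[0.5, 12, 2], [0, 0, 0], 0],
    [[1, 18, 2], [0, 0, 0], 0],
    [[1.5, 24, 2], [0, 0, 0], 0],
    [[2, 30, 2], [0, 0, 0], 0],
    [[2.5, 34, 2], [0, 0, 0], 0],
    [[2.5, 34, 2], [0, 0, 0], 0],
    [[2.5, 34, 2], [0, 0, 0], 0],
  ],
)

```text
clock: 26.45
position: [0.6337, 0.2309, 0.1983]
ee_rot: [2.31, 2.128, -0.002]
force: [0.1, -0.4, 0.7]
width: 0.003
gripper_force: 0.0
```

```bash
python3 - <<'E'
from h import *
from look import big
s=arm.observe();print(s['clock'],s['position'],s['force'],s['width'])
d=cam('wrist');H,S,V=[d['hsv'][...,i].astype(int) for i in range(3)];P=d['P']
m=((H>168)|(H<8))&(S>130)&(V>70)&(np.hypot(P[...,0]-.64,P[...,1]-.266)<.06);Q=P[big(m)];print(len(Q),rect(Q),np.percentile(Q[:,2],[5,50,95]))
T=Q[Q[:,2]>np.percentile(Q[:,2],60)];print(rect(T))
d=cam('top');P=d['P'];q=P[(P[...,2]>.055)&(P[...,2]<.09)&(P[...,1]<-.2)&(P[...,1]>-.33)&(P[...,0]>.55)&(P[...,0]<.66)];print('module seen',len(q),rect(q))
m=(d['hsv'][...,0]<20)&(d['hsv'][...,1]>130)&(P[...,2]>.06)&(P[...,2]<.1)&(abs(P[...,0]-.61)<.05)&(abs(P[...,1]+.14)<.05);print('handle',rect(P[m]))
E
```

```text
26.45 [0.63371042 0.23085334 0.1982965 ] [ 0.09080849 -0.41832333  0.69005781] 0.0025367075033165465
711 (array([640.4, 268.6]), array([33.6, 29.2]), 47.7) [0.0209562  0.02240738 0.02353296]
(array([640.7, 268.4]), array([31.3, 26.5]), 45.5)
module seen 219 (array([ 596.8, -268.9]), array([43. , 41.3]), -3.5)
handle (array([ 606.2, -140.9]), array([20.8, 20.7]), -0.1)
```

Emit:
jog_arm(
  rows=[
    [[0.6, 3.7, -3], [0, 0, 0], 0],
    [[0.6, 3.7, -8], [0, 0, 0], 0],
    [[0.6, 3.7, -13], [0, 0, 0], 0],
    [[0.6, 3.7, -16.5], [0, 0, 0], 0],
    [[0.6, 3.7, -16.5], [0, 0, 0], 0],
    [[0.6, 3.7, -16.5], [0, 0, 0], 0],
  ],
)

```text
clock: 27.3
position: [0.6408, 0.2686, 0.0355]
ee_rot: [2.311, 2.127, 0.003]
force: [-0.2, 0.2, 0.3]
width: 0.009
gripper_force: 0.0
```

Emit:
jog_arm(
  rows=[
    [[0, 0, -0.5], [0, 0, 0], 0],
    [[0, 0, -1], [0, 0, 0], 0],
    [[0, 0, -1.3], [0, 0, 0], 0],
    [[0, 0, -1.6], [0, 0, 0], 0],
    [[0, 0, -1.6], [0, 0, 0], 0],
  ],
)

```text
clock: 27.92
position: [0.6398, 0.2689, 0.0179]
ee_rot: [2.31, 2.129, 0.001]
force: [-0.0, -1.4, 4.2]
width: 0.004
gripper_force: 2.0
```

Emit:
jog_arm(
  rows=[
    [[0, 0, -0.2], [0, 0, 0], 0],
    [[0, 0, -0.4], [0, 0, 0], 0],
    [[0, 0, -0.4], [0, 0, 0], 0],
    [[0, 0, -0.4], [0, 0, 0], 0],
  ],
)

```text
clock: 28.42
position: [0.64, 0.269, 0.0161]
ee_rot: [2.31, 2.128, 0.002]
force: [-6.6, -4.9, 22.0]
width: 0.004
gripper_force: 11.0
```

Button is bottomed (22 N). Back to the handle.

Emit:
jog_arm(
  rows=[
    [[0, 0, 5], [0, 0, 0], 0],
    [[0, 0, 11], [0, 0, 0], 0],
    [[-0.5, -5, 16], [0, 0, 0], 0.3],
    [[-1, -11, 16], [0, 0, 0], 0.6],
    [[-1.5, -17, 16], [0, 0, 0], 0.6],
    [[-2, -23, 16], [0, 0, 0], 0.6],
    [[-2.5, -29, 16], [0, 0, 0], 0.6],
    [[-3, -34, 16], [0, 0, 0], 0.6],
  ],
)

```text
clock: 29.42
position: [0.6089, -0.0739, 0.1734]
ee_rot: [2.312, 2.127, -0.001]
force: [0.2, 0.1, -0.2]
width: 0.583
gripper_force: 0.0
```

```bash
python3 - <<'E'
from h import *
near((.607,-.14),.07,.09,.03)
E
```

```text
t 29.425 tcp [ 0.6089 -0.0739  0.1734] toolY deg -4.8 n 518
rect (array([ 608.5, -137. ]), array([21.3, 16.6]), -5.0) z 0.0819
```

Emit:
jog_arm(
  rows=[
    [[0, -4, 0], [0, 0, 0], 0.6],
    [[0, -6.5, 0], [0, 0, 0], 0.6],
    [[0, -6.5, 0], [0, 0, 0], 0.6],
    [[0, -6.5, -4], [0, 0, 0], 0.6],
    [[0, -6.5, -8], [0, 0, 0], 0.6],
    [[0, -6.5, -13.3], [0, 0, 0], 0.6],
    [[0, -6.5, -13.3], [0, 0, 0], 0.6],
    [[0, -6.5, -13.3], [0, 0, 0], 0.6],
  ],
)

```text
clock: 30.48
position: [0.6107, -0.1348, 0.0424]
ee_rot: [2.308, 2.13, 0.003]
force: [0.1, -0.2, 1.1]
width: 0.6
gripper_force: 0.0
```

Emit:
jog_arm(
  rows=[
    [[0, 0, 0], [0, 0, 0], 0],
    [[0, 0, 0], [0, 0, 0], 0],
    [[0, 0, 0], [0, 0, 0], 0],
    [[0, 0, 0], [0, 0, 0], 0],
    [[0, 0, 0], [0, 0, 0], 0],
    [[0, 0, 0], [0, 0, 0], 0],
    [[0, 0, 0], [0, 0, 0], 0],
  ],
  newtons=35,
)

```text
clock: 31.35
position: [0.6097, -0.1362, 0.0411]
ee_rot: [2.31, 2.129, -0.0]
force: [-2.0, -0.0, 4.6]
width: 0.236
gripper_force: 35.0
```

Emit:
jog_arm(
  rows=[
    [[0.1, 1, 0], [0, 0, 0], 0],
    [[0.2, 2.5, 0], [0, 0, 0], 0],
    [[0.35, 4.3, 0], [0, 0, 0], 0],
    [[0.5, 6.1, 0], [0, 0, 0], 0],
    [[0.6, 7.9, 0], [0, 0, 0], 0],
    [[0.75, 9.5, 0], [0, 0, 0], 0],
    [[0.9, 10.6, 0], [0, 0, 0], 0],
    [[0.9, 11, 0], [0, 0, 0], 0],
  ],
)

```text
clock: 32.35
position: [0.6191, -0.0286, 0.0412]
ee_rot: [2.31, 2.125, -0.003]
force: [-0.0, -10.4, 6.5]
width: 0.237
gripper_force: 35.0
```

Emit:
jog_arm(
  rows=[
    [[0.1, 1, 0], [0, 0, 0], 0],
    [[0.2, 2.5, 0], [0, 0, 0], 0],
    [[0.35, 4.3, 0], [0, 0, 0], 0],
    [[0.5, 6.1, 0], [0, 0, 0], 0],
    [[0.65, 8, 0], [0, 0, 0], 0],
    [[0.8, 9.8, 0], [0, 0, 0], 0],
    [[0.9, 11, 0], [0, 0, 0], 0],
    [[0.9, 11.5, 0], [0, 0, 0], 0],
  ],
)

```text
clock: 33.35
position: [0.6283, 0.086, 0.0411]
ee_rot: [2.31, 2.125, -0.004]
force: [-0.5, -12.2, 9.2]
width: 0.242
gripper_force: 35.0
```

Emit:
jog_arm(
  rows=[
    [[0, 0, 0], [0, 0, 0], 0.3],
    [[0, 0, 0], [0, 0, 0], 0.6],
    [[0, 0, 0], [0, 0, 0], 0.6],
    [[0, 0, 0], [0, 0, 0], 0.6],
    [[0, 0, 5], [0, 0, 0], 0.6],
    [[0, 0, 10], [0, 0, 0], 0.8],
    [[0, 0, 16], [0, 0, 0], 1],
    [[0, 0, 16], [0, 0, 0], 1],
  ],
)

```text
clock: 34.35
position: [0.6303, 0.0902, 0.2062]
ee_rot: [2.307, 2.126, 0.013]
force: [-0.6, -0.7, -0.9]
width: 0.879
gripper_force: 0.0
```

```bash
python3 - <<'E'
from h import *
d=near((.626,.087),.07,.09,.03);carr();cv2.imwrite('pics/w9.png',d['img'][:,:,::-1])
s=cam('scene');cv2.imwrite('pics/s9.png',cv2.resize(s['img'][60:340,140:500,::-1],(770,600)))
d=cam('top');P=d['P'];H,S,V=[d['hsv'][...,i].astype(int) for i in range(3)]
m=(P[...,2]>.018)&(P[...,2]<.035)&(H<25)&(S>60)&(P[...,1]>.2)&(P[...,1]<.4)&(P[...,0]>.35)&(P[...,0]<.6);Q=P[m];print('crate',len(Q),rect(Q))
E
```

```text
t 34.35 tcp [0.6303 0.0902 0.2062] toolY deg -4.7 n 540
rect (array([627.1,  82.9]), array([21.9, 21.6]), -6.0) z 0.0822
tcp [0.6278 0.0889 0.2012] yaw -4.45 n 674 6 centre [ 0.6123 -0.1015] p- [ 0.6078 -0.1593] p+ [ 0.6168 -0.0437] handle [0.6266 0.083 ]
crate 187 (array([477. , 295.5]), array([164.6,  63.7]), -14.4)
```

View pics/s9.png

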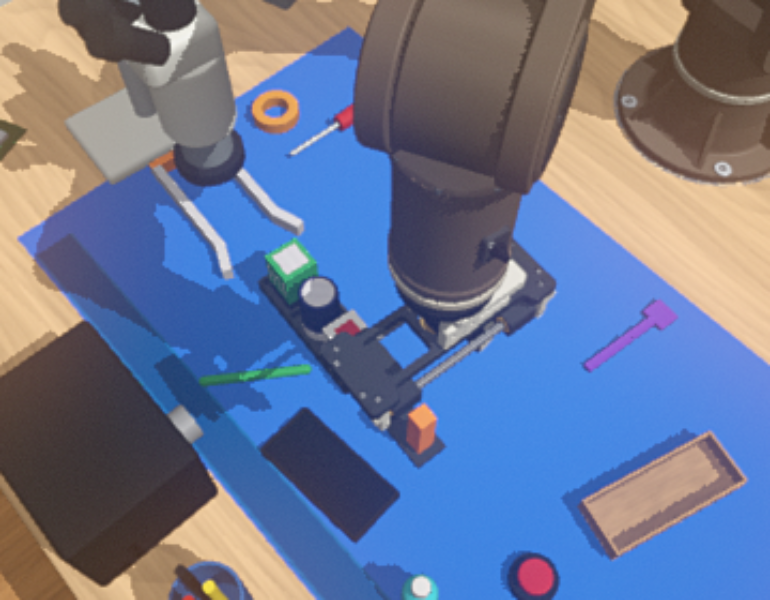

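The carrier, with all three modules, is out ~22 cm from the spot (microscope and rails untouched). Next I unload, white first.

Emit:
jog_arm(
  rows=[
    [[-0.5, -6, 0], [0, 0, 0], 1],
    [[-1, -12, 0], [0, 0, 0], 1],
    [[-1.2, -17, 0], [0, 0, 0], 1],
    [[-1.2, -17, 0], [0, 0, 0], 1],
    [[-1.2, -17, 0], [0, 0, 0], 1],
  ],
)

```text
clock: 35.17
position: [0.615, -0.0805, 0.1996]
ee_rot: [-2.309, -2.128, 0.001]
force: [-0.3, 0.8, -0.9]
width: 1.0
gripper_force: 0.0
```

```bash
python3 - <<'E'
from h import *
near((.617,-.044),.066,.09,.03)
E
```

```text
t 35.175 tcp [ 0.615  -0.0805  0.1996] toolY deg -4.7 n 2056
rect (array([616.9, -45.6]), array([41.8, 41.6]), -5.7) z 0.0726
```

Emit:
jog_arm(
  rows=[
    [[0.2, 3.5, 0], [0, 0, -0.8], 1],
    [[0.2, 3.5, -4], [0, 0, -0.8], 1],
    [[0.2, 3.5, -8], [0, 0, -0.8], 1],
    [[0.2, 3.5, -12], [0, 0, -0.8], 1],
    [[0.2, 3.5, -15.7], [0, 0, -0.8], 1],
    [[0.2, 3.5, -15.7], [0, 0, -0.8], 1],
    [[0.2, 3.5, -15.7], [0, 0, -0.8], 0],
    [[0.2, 3.5, -15.7], [0, 0, -0.8], 0],
  ],
  newtons=20,
)

```text
clock: 36.22
position: [0.6189, -0.0456, 0.0456]
ee_rot: [2.323, 2.112, 0.004]
force: [-0.3, -0.4, -0.1]
width: 0.832
gripper_force: 0.0
```

Emit:
jog_arm(
  rows=[
    [[0, 0, 0], [0, 0, 0], 0],
    [[0, 0, 0], [0, 0, 0], 0],
    [[0, 0, 0], [0, 0, 0], 0],
    [[0, 0, 0], [0, 0, 0], 0],
    [[0, 0, 0], [0, 0, 0], 0],
    [[0, 0, 0], [0, 0, 0], 0],
    [[0, 0, 5], [0, 0, 0], 0],
    [[0, 0, 11], [0, 0, 0], 0],
  ],
)

```text
clock: 37.22
position: [0.6164, -0.0462, 0.1534]
ee_rot: [-2.323, -2.111, 0.004]
force: [1.0, -0.4, -2.3]
width: 0.456
gripper_force: 20.0
```

Emit:
jog_arm(
  rows=[
    [[0, 3, 4], [0, 0, 8], 0],
    [[0, 8, 5], [0, 0, 18], 0],
    [[-1, 13, 5], [0, 0, 28], 0],
    [[-3, 18, 5], [0, 0, 38], 0],
    [[-5, 23, 5], [0, 0, 48], 0],
    [[-7, 27, 5], [0, 0, 58], 0],
    [[-8, 29, 5], [0, 0, 68], 0],
    [[-8, 31, 5], [0, 0, 78], 0],
  ],
)

```text
clock: 38.22
position: [0.5364, 0.2649, 0.2035]
ee_rot: [-0.466, -3.106, 0.001]
force: [-0.4, -0.4, -2.3]
width: 0.46
gripper_force: 20.0
```

```bash
python3 - <<'E'
from h import *
s=arm.observe();print(s['clock'],s['position'],s['width'],s['ee_rot'])
d=near((.477,.296),.018,.034,.11);cv2.imwrite('pics/w10.png',d['img'][:,:,::-1])
E
```

```text
38.225 [0.53639354 0.26486078 0.20350016] 0.4595562267558299 [-4.65540347e-01 -3.10640268e+00  9.44919006e-04]
t 38.225 tcp [0.5364 0.2649 0.2035] toolY deg 73.0 n 2070
rect (array([478.6, 298.4]), array([168.1,  63.7]), -14.8) z 0.0261
```

View pics/w10.png

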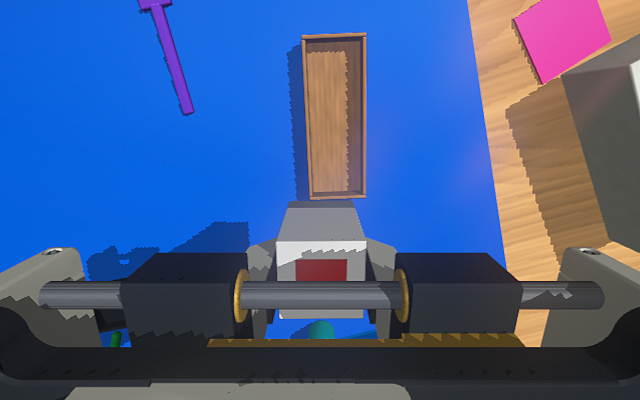

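The box is seen clear with its rim at columns 302–367, rows 33–200, and white is held upright. I'll place it at the robot-side end.

Emit:
jog_arm(
  rows=[
    [[-5, 2.3, 0], [0, 0, 2.2], 0],
    [[-10.3, 4.6, 0], [0, 0, 2.2], 0],
    [[-10.3, 4.6, 0], [0, 0, 2.2], 0],
    [[-10.3, 4.6, -6], [0, 0, 2.2], 0],
    [[-10.3, 4.6, -11.5], [0, 0, 2.2], 0],
    [[-10.3, 4.6, -11.5], [0, 0, 2.2], 0],
    [[-10.3, 4.6, -11.5], [0, 0, 2.2], 0],
  ],
)

```text
clock: 39.15
position: [0.4354, 0.3107, 0.0903]
ee_rot: [0.419, 3.113, 0.002]
force: [0.8, 0.5, -0.6]
width: 0.455
gripper_force: 20.0
```

Emit:
jog_arm(
  rows=[
    [[-0.2, 0, -2], [0, 0, 0.5], 0],
    [[-0.2, 0, -3.5], [0, 0, 0.5], 0],
    [[-0.2, 0, -4.7], [0, 0, 0.5], 0],
    [[-0.2, 0, -4.7], [0, 0, 0.5], 0],
    [[-0.2, 0, -4.7], [0, 0, 0.5], 0.65],
    [[-0.2, 0, -4.7], [0, 0, 0.5], 0.65],
    [[-0.2, 0, -4.7], [0, 0, 0.5], 0.65],
    [[-0.2, 0, -4.7], [0, 0, 0.5], 0.65],
  ],
)

```text
clock: 40.15
position: [0.4327, 0.3099, 0.0419]
ee_rot: [0.404, 3.115, 0.0]
force: [0.1, -0.6, -0.2]
width: 0.648
gripper_force: 0.0
```

Emit:
jog_arm(
  rows=[
    [[0, 0, 5], [0, 0, 0], 0.65],
    [[0, 0, 10], [0, 0, 0], 0.9],
    [[1, -2, 15], [0, 0, -8], 1],
    [[3, -7, 15], [0, 0, -18], 1],
    [[6, -12, 15], [0, 0, -28], 1],
    [[9, -17, 15], [0, 0, -38], 1],
    [[12, -22, 15], [0, 0, -48], 1],
    [[14, -27, 15], [0, 0, -58], 1],
  ],
)

```text
clock: 41.15
position: [0.5737, 0.0379, 0.1919]
ee_rot: [1.871, 2.523, 0.001]
force: [0.6, 0.4, 1.3]
width: 1.002
gripper_force: 0.0
```

Emit:
jog_arm(
  rows=[
    [[1, -5, 1], [0, 0, -10], 1],
    [[2, -9, 1], [0, 0, -20], 1],
    [[3.5, -13.5, 1], [0, 0, -22.3], 1],
    [[3.5, -17.5, 1], [0, 0, -22.3], 1],
    [[3.5, -17.5, 1], [0, 0, -22.3], 1],
    [[3.5, -17.5, 1], [0, 0, -22.3], 1],
  ],
)

```text
clock: 41.9
position: [0.6075, -0.1343, 0.2017]
ee_rot: [-2.317, -2.121, -0.001]
force: [0.1, 0.3, -0.4]
width: 1.005
gripper_force: 0.0
```

```bash
python3 - <<'E'
from h import *
near((.612,-.1015),.07,.09,.034)
near((.433,.31),.05,.09,.04,n='top')
E
```

```text
t 41.9 tcp [ 0.6075 -0.1343  0.2017] toolY deg -5.1 n 1950
rect (array([ 612.4, -102.3]), array([45., 45.]), -3.8) z 0.081
t 41.95 tcp [ 0.6076 -0.1336  0.2018] toolY deg -5.0 n 241
rect (array([430.7, 307.4]), array([44.2, 41.9]), 75.7) z 0.0707
```

Emit:
jog_arm(
  rows=[
    [[0.5, 3.2, 0], [0, 0, 0], 1],
    [[0.5, 3.2, -4], [0, 0, 0], 1],
    [[0.5, 3.2, -8], [0, 0, 0], 1],
    [[0.5, 3.2, -12], [0, 0, 0], 1],
    [[0.5, 3.2, -15.7], [0, 0, 0], 1],
    [[0.5, 3.2, -15.7], [0, 0, 0], 1],
    [[0.5, 3.2, -15.7], [0, 0, 0], 0],
    [[0.5, 3.2, -15.7], [0, 0, 0], 0],
  ],
)

```text
clock: 43.0
position: [0.614, -0.1028, 0.0467]
ee_rot: [2.316, 2.12, 0.003]
force: [0.3, 0.1, 0.3]
width: 0.828
gripper_force: 0.0
```

Emit:
jog_arm(
  rows=[
    [[0, 0, 0], [0, 0, 0], 0],
    [[0, 0, 0], [0, 0, 0], 0],
    [[0, 0, 0], [0, 0, 0], 0],
    [[0, 0, 0], [0, 0, 0], 0],
    [[0, 0, 0], [0, 0, 0], 0],
    [[0, 0, 0], [0, 0, 0], 0],
    [[0, 0, 5], [0, 0, 0], 0],
    [[0, 0, 11], [0, 0, 0], 0],
  ],
)

```text
clock: 44.0
position: [0.6112, -0.103, 0.1543]
ee_rot: [-2.315, -2.119, 0.004]
force: [1.8, -1.0, -1.9]
width: 0.499
gripper_force: 20.0
```

Emit:
jog_arm(
  rows=[
    [[0, 5, 4], [0, 0, 9], 0],
    [[0, 11, 5], [0, 0, 19], 0],
    [[-1, 17, 5], [0, 0, 29], 0],
    [[-3, 22, 5], [0, 0, 39], 0],
    [[-5, 27, 5], [0, 0, 49], 0],
    [[-7, 31, 5], [0, 0, 59], 0],
    [[-8, 35, 5], [0, 0, 69], 0],
    [[-8, 37, 5], [0, 0, 79], 0],
  ],
)

```text
clock: 45.0
position: [0.5307, 0.2695, 0.2046]
ee_rot: [-0.424, -3.112, -0.001]
force: [-0.1, -0.0, -2.0]
width: 0.498
gripper_force: 20.0
```

Emit:
jog_arm(
  rows=[
    [[-5.2, 2.9, 0], [0, 0, 0.7], 0],
    [[-5.2, 2.9, 0], [0, 0, 0.7], 0],
    [[-5.2, 2.9, -5], [0, 0, 0.7], 0],
    [[-5.2, 2.9, -10], [0, 0, 0.7], 0],
    [[-5.2, 2.9, -11], [0, 0, 0.7], 0],
    [[-5.2, 2.9, -11], [0, 0, 0.7], 0],
  ],
)

```text
clock: 45.75
position: [0.4807, 0.296, 0.0951]
ee_rot: [-0.42, -3.113, 0.0]
force: [-0.6, -0.0, -1.0]
width: 0.496
gripper_force: 20.0
```

```bash
python3 - <<'E'
from h import *
near((.433,.31),.062,.076,.03)
E
```

```text
t 45.75 tcp [0.4807 0.296  0.0951] toolY deg 74.6 n 5188
rect (array([436.1, 308.8]), array([50.6, 42.1]), -14.8) z 0.0706
```

Emit:
jog_arm(
  rows=[
    [[-0.1, 0.2, -2], [0, 0, 0], 0],
    [[-0.1, 0.2, -4], [0, 0, 0], 0],
    [[-0.1, 0.2, -5.1], [0, 0, 0], 0],
    [[-0.1, 0.2, -5.1], [0, 0, 0], 0],
    [[-0.1, 0.2, -5.1], [0, 0, 0], 0.65],
    [[-0.1, 0.2, -5.1], [0, 0, 0], 0.65],
    [[-0.1, 0.2, -5.1], [0, 0, 0], 0.65],
    [[-0.1, 0.2, -5.1], [0, 0, 0], 0.65],
  ],
)

```text
clock: 46.8
position: [0.4797, 0.2979, 0.0439]
ee_rot: [0.42, 3.113, 0.0]
force: [0.1, 0.2, 1.2]
width: 0.649
gripper_force: 0.0
```

Emit:
jog_arm(
  rows=[
    [[0, 0, 5], [0, 0, 0], 0.65],
    [[0, 0, 10], [0, 0, 0], 0.9],
    [[1, -2, 15], [0, 0, -8], 1],
    [[3, -7, 15], [0, 0, -18], 1],
    [[6, -12, 15], [0, 0, -28], 1],
    [[8, -17, 15], [0, 0, -38], 1],
    [[10, -22, 15], [0, 0, -48], 1],
    [[11, -28, 15], [0, 0, -58], 1],
  ],
)

```text
clock: 47.8
position: [0.5904, 0.0169, 0.1939]
ee_rot: [1.883, 2.515, 0.002]
force: [0.3, 0.4, -0.6]
width: 1.001
gripper_force: 0.0
```

Emit:
jog_arm(
  rows=[
    [[1, -5, 1], [0, 0, -10], 1],
    [[1, -11, 1], [0, 0, -20], 1],
    [[1, -17, 1], [0, 0, -22.3], 1],
    [[1, -21, 1], [0, 0, -22.3], 1],
    [[1, -21, 1], [0, 0, -22.3], 1],
    [[1, -21, 1], [0, 0, -22.3], 1],
  ],
)

```text
clock: 48.55
position: [0.5996, -0.1912, 0.2037]
ee_rot: [-2.328, -2.109, -0.001]
force: [0.8, 1.5, -0.6]
width: 1.004
gripper_force: 0.0
```

```bash
python3 - <<'E'
from h import *
near((.608,-.16),.07,.09,.034)
near((.479,.298),.06,.09,.027,n='top')
near((.433,.31),.05,.09,.027,n='top')
E
```

```text
t 48.55 tcp [ 0.5996 -0.1912  0.2037] toolY deg -5.6 n 2235
rect (array([ 605.4, -159.5]), array([44.1, 43.6]), -5.3) z 0.0767
t 48.6 tcp [ 0.5998 -0.1904  0.2038] toolY deg -5.6 n 218
rect (array([477.2, 294.9]), array([44.9, 43.4]), 9.8) z 0.0792
t 48.65 tcp [ 0.5998 -0.1902  0.2039] toolY deg -5.5 n 227
rect (array([437.2, 313.9]), array([45.9, 43.5]), -14.0) z 0.0709
```

Emit:
jog_arm(
  rows=[
    [[0.6, 3.2, 0], [0, 0, 0], 1],
    [[0.6, 3.2, -4], [0, 0, 0], 1],
    [[0.6, 3.2, -8], [0, 0, 0], 1],
    [[0.6, 3.2, -12], [0, 0, 0], 1],
    [[0.6, 3.2, -16], [0, 0, 0], 1],
    [[0.6, 3.2, -16], [0, 0, 0], 1],
    [[0.6, 3.2, -16], [0, 0, 0], 0],
    [[0.6, 3.2, -16], [0, 0, 0], 0],
  ],
)

```text
clock: 49.7
position: [0.6071, -0.16, 0.0458]
ee_rot: [2.326, 2.107, 0.003]
force: [0.1, 1.0, 0.2]
width: 0.829
gripper_force: 0.0
```

Emit:
jog_arm(
  rows=[
    [[0, 0, 0], [0, 0, 0], 0],
    [[0, 0, 0], [0, 0, 0], 0],
    [[0, 0, 0], [0, 0, 0], 0],
    [[0, 0, 0], [0, 0, 0], 0],
    [[0, 0, 0], [0, 0, 0], 0],
    [[0, 0, 0], [0, 0, 0], 0],
    [[0, 0, 5], [0, 0, 0], 0],
    [[0, 0, 11], [0, 0, 0], 0],
  ],
)

```text
clock: 50.7
position: [0.6043, -0.1599, 0.1534]
ee_rot: [-2.326, -2.107, 0.003]
force: [1.2, -0.2, -1.3]
width: 0.479
gripper_force: 20.0
```

Emit:
jog_arm(
  rows=[
    [[0, 6, 4], [0, 0, 9], 0],
    [[0, 12, 5], [0, 0, 19], 0],
    [[-0.5, 18, 5], [0, 0, 29], 0],
    [[-1, 24, 5], [0, 0, 39], 0],
    [[-1, 30, 5], [0, 0, 49], 0],
    [[-1, 35, 5], [0, 0, 59], 0],
    [[-1, 39, 5], [0, 0, 69], 0],
    [[-1, 42, 5], [0, 0, 79.5], 0],
  ],
)

```text
clock: 51.7
position: [0.5948, 0.262, 0.2033]
ee_rot: [-0.43, -3.111, -0.0]
force: [0.5, -0.4, -0.1]
width: 0.478
gripper_force: 20.0
```

```bash
python3 - <<'E'
from h import *
s=arm.observe();print(s['position'],s['width'],s['gripper_force'])
near((.48,.298),.07,.09,.035);d=near((.433,.31),.06,.0755,.035)
P=d['P'];H=d['hsv'];m=(P[...,2]>.018)&(P[...,2]<.09)&(np.hypot(P[...,0]-.478,P[...,1]-.298)<.12)
cv2.imwrite('pics/w11.png',d['img'][:,:,::-1])
E
```

```text
[0.59478174 0.26200838 0.20327957] 0.47772832056694425 19.96507465839386
t 51.7 tcp [0.5948 0.262  0.2033] toolY deg 74.3 n 2826
rect (array([473.6, 299.9]), array([56.6, 44.7]), -17.1) z 0.0789
t 51.75 tcp [0.5937 0.2662 0.2033] toolY deg 75.0 n 1543
rect (array([446.9, 314.3]), array([42.1, 21.4]), 74.8) z 0.0705
```

View pics/w11.png

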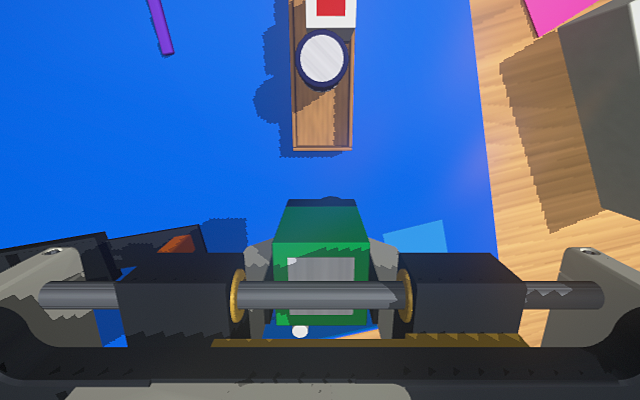

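White and the can stand in the box ((330,10), (322,58)) with free space at the near end. Green goes there.

Emit:
jog_arm(
  rows=[
    [[-4, 1.5, 0], [0, 0, 0], 0],
    [[-6.5, 1.9, 0], [0, 0, 0], 0],
    [[-6.5, 1.9, 0], [0, 0, 0], 0],
    [[-6.5, 1.9, -5], [0, 0, 0], 0],
    [[-6.5, 1.9, -10], [0, 0, 0], 0],
    [[-6.5, 1.9, -11], [0, 0, 0], 0],
    [[-6.5, 1.9, -11], [0, 0, 0], 0],
  ],
)

```text
clock: 52.68
position: [0.5313, 0.2786, 0.0941]
ee_rot: [-0.444, -3.11, 0.0]
force: [0.0, 0.7, -0.7]
width: 0.475
gripper_force: 20.0
```

```bash
python3 - <<'E'
from h import *
near((.48,.298),.073,.0815,.027)
E
```

```text
t 52.675 tcp [0.5313 0.2786 0.0941] toolY deg 73.7 n 5092
rect (array([478.7, 298. ]), array([45., 45.]), 29.0) z 0.0791
```

Emit:
jog_arm(
  rows=[
    [[-0.3, 0.7, 0], [0, 0, 1.5], 0],
    [[-0.3, 0.7, -1], [0, 0, 1.5], 0],
    [[-0.3, 0.7, -2], [0, 0, 1.5], 0],
    [[-0.3, 0.7, -2], [0, 0, 1.5], 0],
    [[-0.3, 0.7, -2], [0, 0, 1.5], 0],
  ],
)

```text
clock: 53.35
position: [0.5276, 0.2858, 0.0736]
ee_rot: [-0.401, -3.116, 0.0]
force: [-0.5, -0.0, -1.3]
width: 0.479
gripper_force: 20.0
```

Emit:
jog_arm(
  rows=[
    [[0, 0, -1], [0, 0, 0], 0],
    [[0, 0, -2.2], [0, 0, 0], 0],
    [[0, 0, -3.2], [0, 0, 0], 0],
    [[0, 0, -3.2], [0, 0, 0], 0],
    [[0, 0, -3.2], [0, 0, 0], 0.65],
    [[0, 0, -3.2], [0, 0, 0], 0.65],
    [[0, 0, -3.2], [0, 0, 0], 0.65],
    [[0, 0, -3.2], [0, 0, 0], 0.65],
  ],
)

```text
clock: 54.35
position: [0.5277, 0.2859, 0.0418]
ee_rot: [0.401, 3.116, 0.0]
force: [-0.5, -0.0, -0.8]
width: 0.651
gripper_force: 0.0
```

Emit:
jog_arm(
  rows=[
    [[0, 0, 5], [0, 0, 0], 0.65],
    [[0, 0, 10], [0, 0, 0], 0.9],
    [[1, -4, 15], [0, 0, 0], 1],
    [[2, -10, 18], [0, 0, 0], 1],
    [[2, -16, 18], [0, 0, 0], 1],
    [[2, -22, 18], [0, 0, 0], 1],
    [[2, -28, 18], [0, 0, 0], 1],
    [[2, -32, 18], [0, 0, 0], 1],
  ],
)

```text
clock: 55.35
position: [0.5473, -0.0379, 0.2216]
ee_rot: [0.406, 3.115, -0.002]
force: [0.8, 0.1, 0.3]
width: 0.997
gripper_force: 0.0
```

```bash
python3 - <<'E'
from h import *
s=arm.observe();print(s['clock'],s['position'],s['force'])
d=near((.433,.31),.06,.0745,.03,n='top')
c=np.array([.4772,.296]);a=np.radians(-14.6);u=np.array([np.cos(a),np.sin(a)]);v=np.array([-u[1],u[0]])
P=d['P'];Q=P[(P[...,2]>.055)&(P[...,2]<.095)&(np.hypot(P[...,0]-.478,P[...,1]-.297)<.13)]
x=(Q[:,:2]-c)@u;y=(Q[:,:2]-c)@v
for lo,hi in((-.09,-.025),(-.022,.022),(.03,.09)):
    m=(x>lo)&(x<hi);print(m.sum(),np.round([x[m].min(),x[m].max(),y[m].min(),y[m].max()],3),np.percentile(Q[m,2],[10,50,90]).round(3))
cv2.imwrite('pics/t12.png',cv2.resize(d['img'][100:300,160:480,::-1],(800,500)))
E
```

```text
55.35 [ 0.54726945 -0.03789957  0.22164588] [0.79119634 0.1082314  0.3088959 ]
t 55.35 tcp [ 0.5473 -0.0379  0.2216] toolY deg 75.1 n 211
rect (array([437. , 314.4]), array([45.7, 43.1]), -13.2) z 0.0707
230 [-0.066 -0.025 -0.014  0.029] [0.065 0.071 0.074]
220 [-0.021  0.022 -0.023  0.023] [0.07  0.079 0.083]
235 [ 0.03   0.072 -0.022  0.023] [0.07  0.075 0.078]
```

View pics/t12.png

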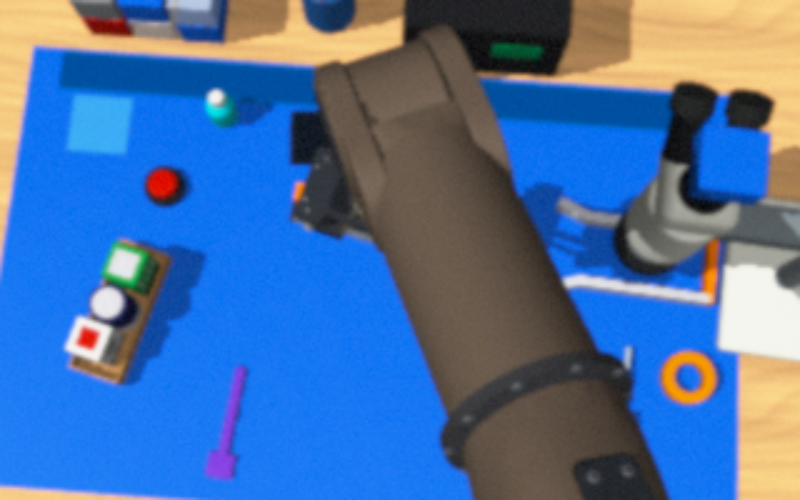

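The top view shows all three modules upright in the box ((128,265), (110,305), (90,340)), at the right heights. The carrier handle is still clear of the rails, and the arm is free.

```bash
python3 -c "
from cell import arm
print(arm.sign_off())"
```

```text
the job is handed in; nothing more can be done
None
```

The job is handed in at about 55 s, with every step done: the green, blue and white modules (no yellow was there) stand upright in the shipping box, the picture was taken with the loaded carrier home, and the empty carrier is about 22 cm from the inspection spot, clear of the rails; sign-off returned no verdict.

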